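Hang the brush cup on the desk rail

TASK

Hang the grey brush cup on the aluminium rail: lift its hook over the rail's front lip, set the tongue gently down in the slot behind it, and slide it along with a light touch until it finds the seat in the slot's floor and can be lowered fully home, the hook resting on the lip. Never press hard on the rail, let go of the cup only when it hangs there upright and still, and leave the other things where they are.

Things in the scene. Friction and masses are not known exactly. Their poses are not given: they have to be found in the camera images.
- cup_grip (a point): Middle of the loose grey plastic brush cup, 44 mm above its underside. Grasp it from above at this height across its sides, 50 mm apart (fingers closing along its y). Its +x side carries the hook, whose top is 86 mm above the underside. z is up.
- brush_cup: The same cup as a whole; origin in the middle of its underside, axes as cup_grip. Empty open box, outside 44 (x) by 50 (y) by 62 mm high, walls 4 mm, 0.11 to 0.23 kg. On its +x side a neck 30 mm wide rises out of the wall and carries the hook. It starts standing on the table to the right of the paper trimmer.
- tongue_tip (a point): Middle of the lower end of the cup's hook tongue, (35.5, 0, 14) mm from cup_grip, axes as there. The hook is an upside-down U: a bridge 24 mm wide runs from the neck out in +x and ends in a tongue hanging down, 5 mm thick (x), 24 mm wide (y). It hangs 22 mm below the bridge's underside; gap between tongue and cup wall 11 mm.
- slot_mouth (a point): Middle of the rail's slot, level with the lip's top edge, 105 mm above the table. x points away from the robot, y along the rail to the left, z up. Slot: 12 mm wide (x -6 to +6), open on top for y -60 to +60 mm. In front of it the lip, x -12 to -6 mm, the top edge of the rail's front face; behind it the back wall, 6 mm thick, rising 15 mm above the lip.
- cup_rail: Fixed rail stand: aluminium channel 240 mm long on two wooden posts; all rigid. Origin on the table under the middle of the rail's front face; axes as slot_mouth, which is at (12, 0, 105) mm. Front face spans 50 to 105 mm in height. Wooden foot 10 mm high, 25 mm out in front, 75 mm behind, 125 mm to each side.
- slot_start (a point): Point in the slot 44 mm left (y +44) of slot_mouth, 10 mm below the lip's top, on the slot's flat floor; axes as slot_mouth. A tongue set down here rides on the floor. Slid to the right (-y) it comes to the seat, a 30 mm long, 35 mm deep gap in the floor whose middle lies 26 to 82 mm from here; where is not measured, it must be felt.
- lip_top (a point): Middle of the lip's top edge (lip 6 mm thick), axes as slot_mouth. With the tongue in the seat the cup can be lowered until the bridge rests on this edge: tongue tip 22 mm below it, cup underside 25 mm above the table. Riding on the floor the tip is only 10 mm below it.
- tape_roll: Bystander, loose: roll of masking tape lying flat, 82 mm across, 18 high; origin at its underside. Leave it where it is.
- ink_dish: Bystander, loose: small white porcelain dish, 83 mm across, 17 high; origin at its underside. Leave it where it is.
- seal_a: Bystander, loose: standing carved stone seal, 20 mm square, 54 high; origin at its underside. Leave it where it is.
- eraser: Bystander, loose: worn eraser in a sleeve, 19x43x12 mm; origin at its underside. Leave it where it is.
- seal_c: Bystander, loose: standing plain stone seal, 24 mm square, 55 high; origin at its underside. Leave it where it is.

How it is judged:
By the outcome, as a careful person would: the job done as asked, in the order asked, and still so for the second after the job is handed in, with the robot touching nothing.
It also fails if it takes over 58 s, if anything falls off the work surface, if the arm or the gripper's body presses on something with over 40 N, if the wrist force passes 120 N, or if a joint passes its speed limit or range.

ROBOT

A 7-joint arm with a two-finger parallel gripper is mounted at the origin on a cart in front of the work surface, level with it; the furniture and walls round the work are solid. World frame = base frame: x ahead of the robot, y to its left, z up, the work surface at z = 0. Lengths are in mm, angles in rad, forces in N, time in s.
With the tool pointing down it reaches from about 425 to 825 mm from the base axis. Payload 3.6 kg.
Tool frame: the origin (TCP) lies on the centre line of the jaws, within the pads' length; the fingertips stand 22 mm ahead of it and the grasp point (between the pads) lies 3 mm ahead of it; z points along the fingers, y is the direction in which the jaws open and shut (so a half turn about z gives the same grasp; the last joint's range is limited). The gripper opens to 93 mm and grips with 3 to 60 N. Pads are 15 mm wide; open, the fingers measure 128 mm over their backs; the gripper's body (75 mm by 188 mm) begins 65 mm behind the grasp point.
Start: joints at [-1.367, 0.615, -0.013, 1.423, 0.008, 1.103, -0.04], TCP at [148.66, 632.743, 240.64] pointing down, gripper open.
Joint ranges: [-3.12, 3.12], [-0.3, 2.06], [-1.34, 1.32], [0.26, 2.42], [-1.36, 4.5], [0.01, 1.98], [-2.84, 2.84]. Speed limits (rad/s): [2.79, 2.79, 3.14, 3.14, 3.14, 3.14, 3.14].

INTERFACE

Orientations are given as a unit quaternion [w, x, y, z].
In Python, from cell import manip gives the robot as it stands.
- The arm moves only by the tool servo_tool, never from a script. Its argument "series" is a list that holds one entry, the list of rows, each a list of 4 numbers: the shift along the tool's x, y, z in mm, then the turn about the tool's z in degrees. In form: [[[x, y, z, yaw], ...]]. A call has 1 to 12 rows; each row shifts and turns the commanded pose from where the row before left it, along the tool's axes as they then stand; what a row does not reach is not made up. A row lasts 1/12 s, in which the tool goes at most 41.7 mm and 7.16 degrees, less where a joint would pass 70% of its speed; a pose out of reach is approached as far as the arm can. A call is refused whole if a number of a shift passes 41.7 or a number of a turn 7.16, either way. A call with a gripper value outside its range is refused whole. "hand" is the closure, from -1 (fully open) to 1 (shut), set as the call begins (left out, the last holds). The fingers move at their own pace and stop on an object; "newtons" is the grip in N (left out, the last holds). Time passes only in rows, so rows that do not move let the fingers close. It gives the time, the measured TCP pose, the force and the opening at its end, in the units of the state.
- manip.read_state(): the state, without advancing time (a new reading comes with each control period).
- manip.get_image(name): name is "scene" or "top"; returns the picture (400x640x3 uint8, red, green, blue); there is no depth.
- manip.get_calibration(name): a dict with "intrinsics" (3x3 intrinsics, pixels), "k1" (the pictures are not rectified: a ray, as slopes to the right and down, at radius r is drawn at 1 + k1 r^2 times it, then the intrinsics apply), "pose" (4x4, takes a point from camera to world coordinates). Camera axes: x right, y down, z forward; pixel columns grow to the right and rows downward; lengths in mm; the calibration is good to about 2 mm. A picture is of the moment at which its call begins. get_calibration takes no time and is no camera call.
- manip.job_done(): hands the job in, once; it reports no verdict.
Trained networks look in the newest picture that a camera, given by its name, has taken for a name from the list of things; names that differ only in an ending like _2 or _b are one class to them, and where a whole thing is asked for, a point or a joint stands for the part that bears it (a point fixed in the world has none). Each returns a list of dicts, best first, with "confidence" (0 to 1); they miss things now and then, are a little off and sometimes report something else, mostly with a low value. They report only what shows in the picture. A call takes as long as a camera call.
- manip.boxes_of(thing, camera): "uv" ([column, row] in pixels, amid what is visible of it).
- manip.cut_out(thing, camera): "mask" (400x640 bool, what is visible of it) and "uv" ([column, row] in pixels, amid what is visible of it).
The state is a dict: "time": time; "joint_pos": joint angles; "qd": joint speeds; "effort": joint torques, N m; "tool_pos": TCP position; "tcp_rot": TCP orientation; "contact_force": force on the tool from outside, world axes, zero at the start; "wrist_torque": the same for the moment, N m; "opening": finger opening in mm.
Only numpy, scipy, OpenCV 4.12 (cv2) and the standard library are available. Lean on these libraries where they do the work, as an engineer would, in place of code of your own. Each camera call takes 0.05 s, during which the arm holds its last target.

## Working session

There is one attempt and no reset: what is moved stays moved. The work goes in short steps, Python scripts to look and compute and a tool call to move; the robot and the scene stay as the last step left them, time stands still between calls to the robot, and variables do not carry over. Pictures are saved under pics/ and viewed, and the job is handed in when it is done.

Besides the shell and the picture viewer there is one more tool, called after "Emit:" in YAML: its name, and indented under it one key for each argument. servo_tool: Moves the arm, as the interface text tells. Its arguments: {"type":"object","properties":{"series":{"type":"array"},"hand":{"type":"number"},"newtons":{"type":"number"}},"required":["series"]}

```bash
ls; mkdir -p pics; python3 - <<'E'
from cell import manip
import cv2
s=manip.read_state(); print(s)
for n in("scene","top"):
    im=manip.get_image(n); cv2.imwrite(f"pics/{n}0.png",im[:,:,::-1])
    c=manip.get_calibration(n); print(n,c)
E
```

```text
pics
{'time': 0.0, 'joint_pos': array([-1.36649347,  0.61589328, -0.01258988,  1.42491695,  0.00809061,
        1.10338897, -0.04036365]), 'qd': array([ 1.25179787e-03, -1.65156764e-04,  5.34967137e-04, -9.22046395e-05,
       -1.68880029e-05,  4.65308184e-04,  2.61140546e-04]), 'effort': array([-3.31046322e-04, -4.58935761e+01,  2.09281971e-01, -1.65745193e+01,
       -6.09850930e-02,  2.03817431e-02,  2.28887702e-04]), 'tool_pos': array([148.52536507, 632.03833126, 239.49203335]), 'tcp_rot': array([-1.25387371e-04,  1.15107060e-01,  9.93352269e-01, -1.27205411e-03]), 'contact_force': array([ 0.77516951, -0.72274771,  0.69547993]), 'wrist_torque': array([ 0.03235419, -0.02616128,  0.02281784]), 'opening': 92.99377836871568}
scene {'intrinsics': array([[444.03127528,   0.        , 323.62610676],
       [  0.        , 444.03127528, 198.93022433],
       [  0.        ,   0.        ,   1.        ]]), 'k1': 0.013062284247718818, 'pose': array([[ 8.64756984e-01, -2.63761743e-01,  4.27346582e-01,
        -4.30625473e+01],
       [-5.01883727e-01, -4.83654730e-01,  7.17071005e-01,
        -9.95974262e+02],
       [ 1.75522976e-02, -8.34570455e-01, -5.50621532e-01,
         8.54136916e+02],
       [ 0.00000000e+00,  0.00000000e+00,  0.00000000e+00,
         1.00000000e+00]])}
top {'intrinsics': array([[407.05232729,   0.        , 313.36624224],
       [  0.        , 407.05232729, 203.24279898],
       [  0.        ,   0.        ,   1.        ]]), 'k1': -0.01683393036697252, 'pose': array([[ 1.12125791e-02, -9.97032507e-01,  7.61607348e-02,
         4.65200875e+02],
       [-9.99921448e-01, -1.07531778e-02,  6.43941309e-03,
        -2.19289523e+01],
       [-5.60133425e-03, -7.62269547e-02, -9.97074760e-01,
         1.39519998e+03],
       [ 0.00000000e+00,  0.00000000e+00,  0.00000000e+00,
         1.00000000e+00]])}
```

View pics/scene0.png

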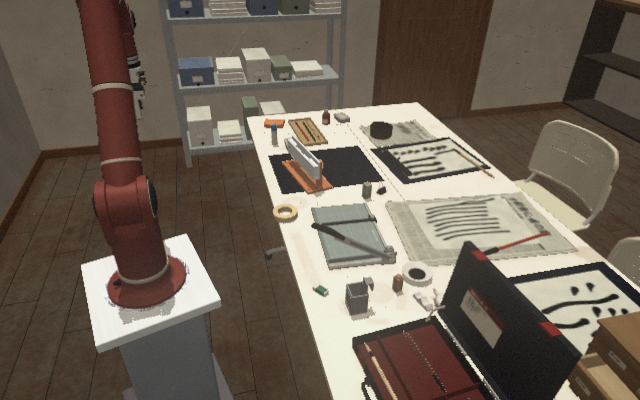

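View pics/top0.png

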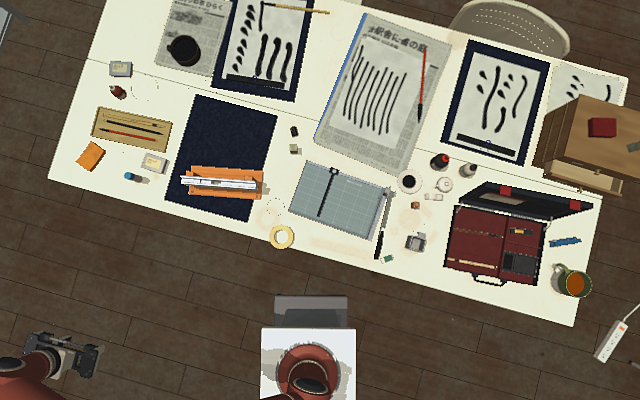

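```bash
cat > h.py <<'E'
import numpy as np, cv2
from cell import manip
def ray(cam,uv):
    c=manip.get_calibration(cam);K=c["intrinsics"];P=c["pose"]
    d=np.array([(uv[0]-K[0,2])/K[0,0],(uv[1]-K[1,2])/K[1,1]])
    u=d.copy()
    for _ in range(20): u=d/(1+c["k1"]*(u@u))
    return P[:3,3],P[:3,:3]@np.array([u[0],u[1],1.])
def at_z(cam,uv,z):
    o,d=ray(cam,uv); return o+d*(z-o[2])/d[2]
def proj(cam,p):
    c=manip.get_calibration(cam);K=c["intrinsics"];P=c["pose"]
    q=P[:3,:3].T@(np.array(p,float)-P[:3,3]); u=q[:2]/q[2]; u=u*(1+c["k1"]*(u@u))
    return np.array([K[0,0]*u[0]+K[0,2],K[1,1]*u[1]+K[1,2]])
E
python3 - <<'E'
from h import *
for cam in("scene","top"):
  for t in("brush_cup","cup_rail"):
    r=manip.cut_out(t,cam)
    for i,x in enumerate(r[:2]):
        m=x["mask"];ys,xs=np.nonzero(m);print(cam,t,x["confidence"],x["uv"],xs.min(),xs.max(),ys.min(),ys.max(),m.sum())
        if i==0: np.save(f"{cam}_{t}.npy",m)
E
```

```text
scene brush_cup 0.81 [358.5, 297.1] 345 372 277 314 774
scene cup_rail 0.68 [302.1, 166.7] 283 330 136 193 1473
top brush_cup 0.58 [414.8, 244.2] 405 425 233 252 324
```

```bash
python3 - <<'E'
from h import *
t=cv2.imread("pics/top0.png");s=cv2.imread("pics/scene0.png")
def z(im,x0,y0,w,h,k,n): cv2.imwrite(n,cv2.resize(im[y0:y0+h,x0:x0+w],None,fx=k,fy=k,interpolation=cv2.INTER_CUBIC))
z(t,395,222,45,40,13,"pics/tc.png");z(t,170,155,105,50,7,"pics/tr.png")
z(s,335,265,60,55,10,"pics/sc.png");z(s,270,125,70,75,8,"pics/sr.png")
E
```

```text
(no output)
```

View pics/tc.png

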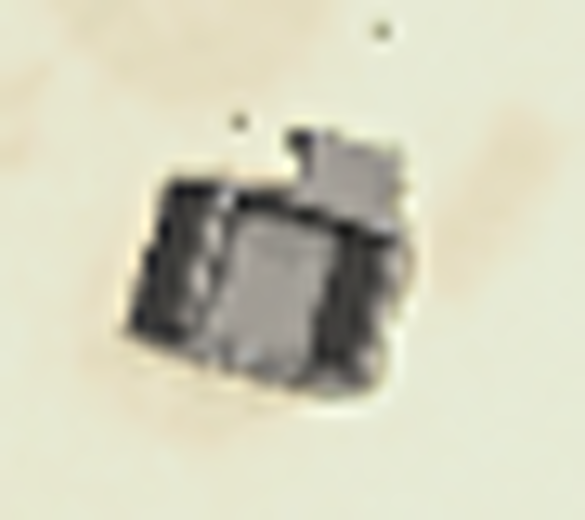

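View pics/tr.png

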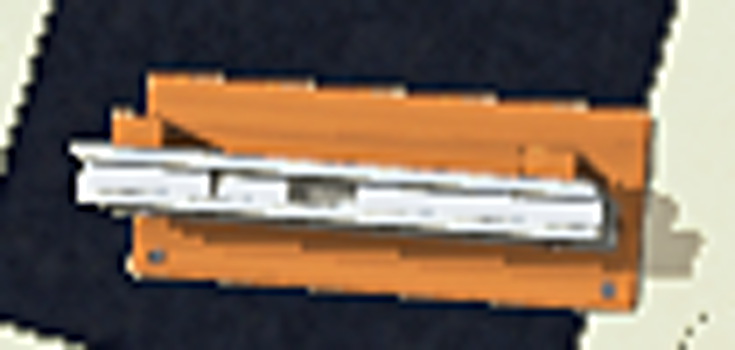

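View pics/sc.png

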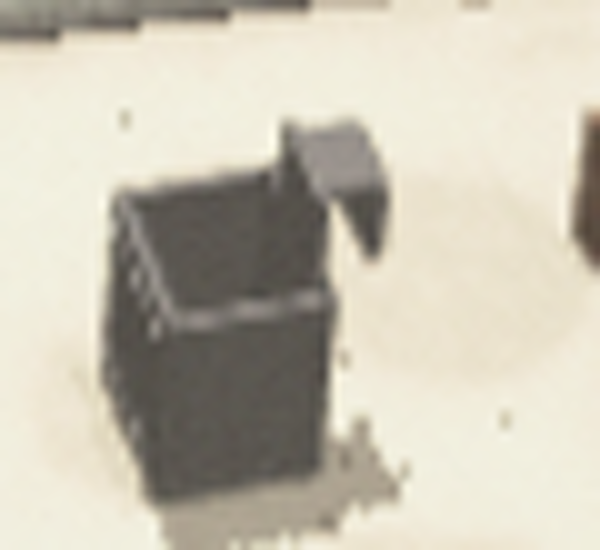

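View pics/sr.png

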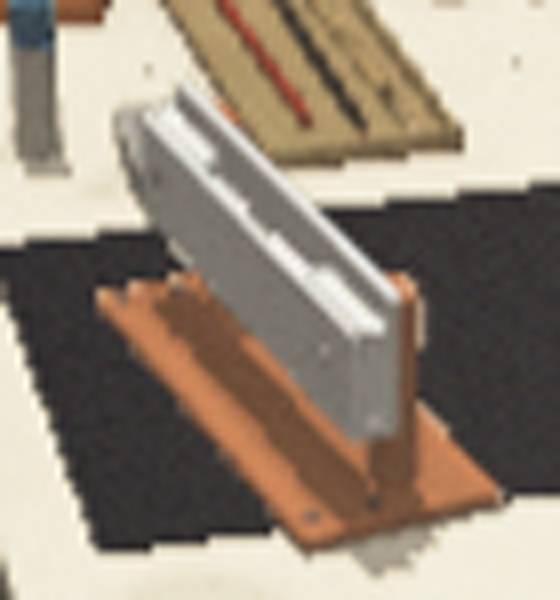

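```bash
cat > fit.py <<'E'
from h import *
from scipy.optimize import least_squares, minimize
def T(p,pose):
    x,y,a=pose;c,s=np.cos(a),np.sin(a)
    p=np.atleast_2d(p);return np.c_[x+c*p[:,0]-s*p[:,1],y+s*p[:,0]+c*p[:,1],p[:,2]]
def box(x0,x1,y0,y1,z0,z1): return np.array([[a,b,c] for a in(x0,x1) for b in(y0,y1) for c in(z0,z1)],float)
E
python3 - <<'E'
from fit import *
def u(pt,k,x0,y0): return ((pt[0]+.5)/k-.5+x0,(pt[1]+.5)/k-.5+y0)
tr=lambda a,b:u((a,b),7,170,155); sr=lambda a,b:u((a,b),8,270,125)
obs=[("top",tr(130,275),(-25,125,10)),("top",tr(632,310),(-25,-125,10)),("top",tr(652,110),(75,-125,10)),("top",tr(150,72),(75,125,10)),
("top",tr(70,143),(24,120,120)),("top",tr(598,185),(24,-120,120)),
("scene",sr(310,550),(-25,-125,0)),("scene",sr(500,495),(75,-125,10)),("scene",sr(98,292),(-25,125,10)),
("scene",sr(402,298),(24,-120,120)),("scene",sr(182,83),(24,120,120)),("scene",sr(365,440),(0,-120,50))]
def f(p,sel=obs): return np.concatenate([proj(c,T(m,p[:3])[0])-np.array(q) for c,q,m in sel])
for name,sel in(("all",obs),("top",obs[:6]),("scene",obs[6:])):
    r=least_squares(lambda p:f(p,sel),[550,200,-.08],loss="soft_l1",x_scale=[10,10,.1])
    print(name,r.x,np.degrees(r.x[2]));print(f(r.x,sel).reshape(-1,2).round(1).tolist())
# cup silhouettes
parts=[box(-22,22,-25,25,0,62),box(18,22,-15,15,62,86),box(18,38,-12,12,80,86),box(33,38,-12,12,58,86)]
S=8
def sil(cam,pose,win):
    x0,y0,w,h=win;im=np.zeros((h*S,w*S),np.uint8)
    for b in parts:
        P=np.array([proj(cam,q) for q in T(b,pose)]);P=((P-[x0,y0]+.5)*S-.5)
        cv2.fillConvexPoly(im,cv2.convexHull(np.round(P*16).astype(np.int32)),1,shift=4)
    return im.reshape(h,S,w,S).mean((1,3))
W={"top":(395,222,45,40),"scene":(335,265,60,55)}
M={c:np.load(f"{c}_brush_cup.npy")[W[c][1]:W[c][1]+W[c][3],W[c][0]:W[c][0]+W[c][2]].astype(float) for c in W}
g=cv2.imread("pics/top0.png")[222:262,395:440].astype(float).mean(2)
bg=np.median(g); A=np.clip((bg-g-25)/(70),0,1); 
def cost(p,cams): return sum(((cv2.GaussianBlur(sil(c,p,W[c]),(0,0),.8)-cv2.GaussianBlur(M2[c],(0,0),.8))**2).sum() for c in cams)
p0=at_z("top",(415,245),30);print(p0)
for nm,M2 in(("net",M),("gray",{**M,"top":A})):
  for cams in(("top",),("scene",),("top","scene")):
    r=min((minimize(cost,[p0[0]+dx,p0[1]+dy,-.22],args=(cams,),method="Nelder-Mead",options=dict(initial_simplex=[[p0[0]+dx,p0[1]+dy,-.22],[p0[0]+dx+6,p0[1]+dy,-.2],[p0[0]+dx,p0[1]+6+dy,-.2],[p0[0]+dx,p0[1]+dy,-.4]])) for dx in(-6,6) for dy in(-6,6)),key=lambda r:r.fun)
    print(nm,cams,r.x,np.degrees(r.x[2]),r.fun)
E
```

```text
all [ 6.16866940e+02  2.91641375e+02 -6.28419112e-02] -3.6005762855550008
[[-0.3, -0.3], [0.5, 0.0], [0.1, -0.3], [-0.3, -0.1], [0.5, -0.2], [0.4, -0.7], [-0.8, 1.2], [0.6, -0.6], [-0.9, 0.1], [-0.1, -0.6], [-0.0, -0.9], [-1.8, 0.6]]
top [ 6.15968773e+02  2.92211013e+02 -6.57729074e-02] -3.7685099977631134
[[-0.5, -0.2], [0.3, 0.4], [-0.0, 0.0], [-0.4, 0.1], [0.4, 0.0], [0.2, -0.3]]
scene [ 6.18387119e+02  2.90842786e+02 -6.18228528e-02] -3.542188543048376
[[-0.3, 1.2], [1.1, -0.6], [-0.5, 0.2], [0.5, -0.6], [0.4, -0.9], [-1.3, 0.6]]
[ 433.3982233  -353.81247479   30.        ]Traceback (most recent call last):
  File "<stdin>", line 29, in <module>
  File "<stdin>", line 29, in <genexpr>
    res = _minimize_neldermead(fun, x0, args, callback, bounds=bounds,
                               **options)
    fxcc = func(xcc)
    fx = function(np.copy(x), *(wrapper_args + args))
  File "<stdin>", line 25, in cost
  File "<stdin>", line 25, in <genexpr>
  File "<stdin>", line 18, in sil
  File "h.py", line 12, in proj
    c=manip.get_calibration(cam);K=c["intrinsics"];P=c["pose"]
ValueError: time passes only in moves, steps and waits
```

```bash
cat > h.py <<'E'
import numpy as np, cv2
from cell import manip
CAL={n:manip.get_calibration(n) for n in("scene","top")}
def ray(cam,uv):
    c=CAL[cam];K=c["intrinsics"];P=c["pose"]
    d=np.array([(uv[0]-K[0,2])/K[0,0],(uv[1]-K[1,2])/K[1,1]])
    u=d.copy()
    for _ in range(20): u=d/(1+c["k1"]*(u@u))
    return P[:3,3],P[:3,:3]@np.array([u[0],u[1],1.])
def at_z(cam,uv,z):
    o,d=ray(cam,uv); return o+d*(z-o[2])/d[2]
def proj(cam,p):
    c=CAL[cam];K=c["intrinsics"];P=c["pose"]
    q=(np.atleast_2d(p)-P[:3,3])@P[:3,:3]; u=q[:,:2]/q[:,2:]; u=u*(1+c["k1"]*(u**2).sum(1,keepdims=True))
    r=u*[K[0,0],K[1,1]]+[K[0,2],K[1,2]]
    return r if np.ndim(p)>1 else r[0]
E
cat >> fit.py <<'E'
parts=[box(-22,22,-25,25,0,62),box(18,22,-15,15,62,86),box(18,38,-12,12,80,86),box(33,38,-12,12,58,86)]
S=8
def sil(cam,pose,win,dz=0):
    x0,y0,w,h=win;im=np.zeros((h*S,w*S),np.uint8)
    for b in parts:
        P=proj(cam,T(b,pose)+[0,0,dz]);P=((P-[x0,y0]+.5)*S-.5)
        cv2.fillConvexPoly(im,cv2.convexHull(np.round(P*16).astype(np.int32)),1,shift=4)
    return im.reshape(h,S,w,S).mean((1,3))
E
python3 - <<'E'
from fit import *
W={"top":(395,222,45,40),"scene":(335,265,60,55)}
M={c:np.load(f"{c}_brush_cup.npy")[W[c][1]:W[c][1]+W[c][3],W[c][0]:W[c][0]+W[c][2]].astype(float) for c in W}
g=cv2.imread("pics/top0.png")[222:262,395:440].astype(float).mean(2)
bg=np.median(g); A=np.clip((bg-g-25)/(70),0,1); 
def cost(p,cams): return sum(((cv2.GaussianBlur(sil(c,p,W[c]),(0,0),.8)-cv2.GaussianBlur(M2[c],(0,0),.8))**2).sum() for c in cams)
p0=at_z("top",(415,245),30);print(p0)
for nm,M2 in(("net",M),("gray",{**M,"top":A})):
  for cams in(("top",),("scene",),("top","scene")):
    r=min((minimize(cost,[p0[0],p0[1],-.22],args=(cams,),method="Nelder-Mead",options=dict(initial_simplex=[[p0[0]+dx,p0[1]+dy,-.22],[p0[0]+dx+6,p0[1]+dy,-.2],[p0[0]+dx,p0[1]+6+dy,-.2],[p0[0]+dx,p0[1]+dy,-.4]])) for dx in(-6,6) for dy in(-6,6)),key=lambda r:r.fun)
    print(nm,cams,r.x,np.degrees(r.x[2]),r.fun)
    if len(cams)==2:
      for c in W:
        im=cv2.imread(f"pics/{c}0.png");x0,y0,w,h=W[c];k=10
        im=cv2.resize(im[y0:y0+h,x0:x0+w],None,fx=k,fy=k,interpolation=cv2.INTER_CUBIC)
        sm=cv2.resize(sil(c,r.x,W[c]),None,fx=k,fy=k);cs,_=cv2.findContours((sm>.5).astype(np.uint8),0,2)
        cv2.drawContours(im,cs,-1,(0,0,255),1);cv2.imwrite(f"pics/fit_{c}_{nm}.png",im)
E
```

```text
[ 433.3982233  -353.81247479   30.        ]
net ('top',) [ 4.36891382e+02 -3.52500033e+02 -2.93667225e-01] -16.825892574022 4.06382253585234
net ('scene',) [ 4.40421407e+02 -3.54066071e+02 -2.96677453e-01] -16.99836593561958 10.62957389723761
net ('top', 'scene') [ 4.39707862e+02 -3.53792312e+02 -2.92861842e-01] -16.779747525664575 24.96861041612409
gray ('top',) [ 4.37872271e+02 -3.52426196e+02 -2.83612014e-01] -16.249771445865967 14.926052231182815
gray ('scene',) [ 4.40421407e+02 -3.54066071e+02 -2.96677453e-01] -16.99836593561958 10.62957389723761
gray ('top', 'scene') [ 4.39973598e+02 -3.53904587e+02 -2.81258696e-01] -16.11493621718449 32.499924312047135
```

View pics/fit_top_gray.png

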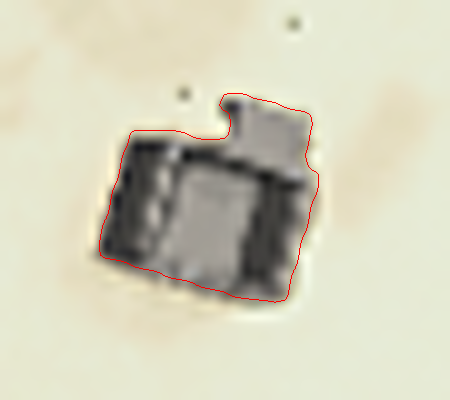

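View pics/fit_scene_gray.png

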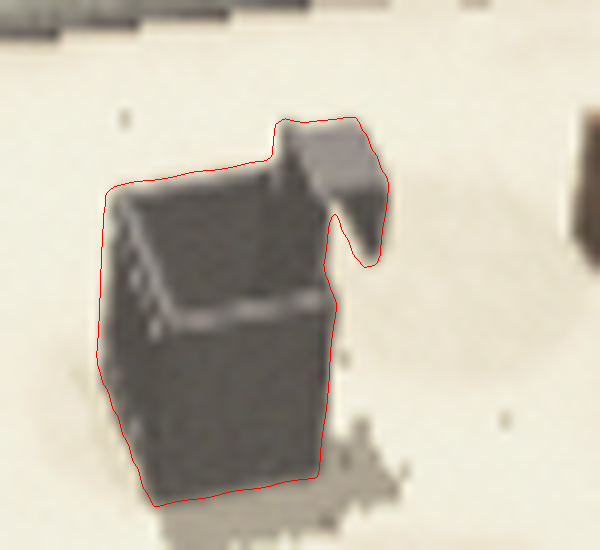

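```bash
python3 - <<'E'
from h import *
s=manip.read_state(); print(s["time"])
from scipy.spatial.transform import Rotation as R
q=s["tcp_rot"];print(R.from_quat([q[1],q[2],q[3],q[0]]).as_matrix().round(3))
E
```

```text
0.3
[[-0.973  0.229 -0.   ]
 [ 0.229  0.973 -0.001]
 [-0.    -0.001 -1.   ]]
```

Emit:
servo_tool:
  series:
    - [[-37.5,-13.5,0,3.3],[-37.5,-13.5,0,0],[-37.5,-13.5,0,0],[-37.5,-13.5,0,0],[-37.5,-13.5,0,0],[-37.5,-13.5,0,0],[-37.5,-13.5,0,0],[-37.5,-13.5,0,0],[-37.5,-13.5,0,0],[-37.5,-13.5,0,0],[-37.5,-13.5,0,0],[-37.5,-13.5,0,0]]
  hand: -1
  newtons: 15

```text
time: 1.3
tool_pos: [536.7, 350.0, 240.8]
tcp_rot: [0.0, 0.144, 0.99, 0.0]
contact_force: [1.0, 1.8, 0.9]
opening: 92.8
```

Emit:
servo_tool:
  series:
    - [[-12,-37,0,0],[-12,-37,0,0],[-12,-37,0,0],[-12,-37,0,0],[-12,-37,0,0],[-12,-37,0,0],[-12,-37,0,0],[-12,-37,0,0],[-12,-37,0,0],[-12,-37,0,0],[-12,-37,0,0],[-12,-37,0,0]]

```text
time: 2.3
tool_pos: [546.9, -117.1, 240.9]
tcp_rot: [0.0, 0.144, 0.99, 0.0]
contact_force: [1.2, 0.1, 0.3]
opening: 93.0
```

```bash
cat > g.py <<'E'
from h import *
from scipy.spatial.transform import Rotation as R
def to(x,y,z,yaw=None):
    s=manip.read_state();q=s["tcp_rot"];M=R.from_quat([q[1],q[2],q[3],q[0]]).as_matrix();p=s["tool_pos"]
    d=np.array([x,y,z])-p
    cx=np.degrees(np.arctan2(-M[1,0],-M[0,0]))
    print("t",s["time"],"pos",p.round(1),"cup-x yaw",cx.round(2),"tilt z",M[:,2].round(4),"F",s["contact_force"].round(1),"T",s["wrist_torque"].round(2),"op",round(s["opening"],1))
    print("tool shift",(M.T@d).round(1),"turn",None if yaw is None else round(cx-yaw,2))
E
python3 -c "
from g import *
to(439,-353.3,130,-16.5)"
```

```text
t 2.3 pos [ 546.9 -117.1  240.9] cup-x yaw -16.51 tilt z [ 4.e-04  0.e+00 -1.e+00] F [1.2 0.1 0.3] T [-0.01 -0.07 -0.01] op 93.0
tool shift [  36.4 -257.1  110.8] turn -0.01
```

Emit:
servo_tool:
  series:
    - [[4,-28.5,10,0],[4,-28.5,10,0],[4,-28.5,10,0],[4,-28.5,10,0],[4,-28.5,10,0],[4,-28.5,10,0],[4,-28.5,10,0],[4,-28.5,10,0],[4,-28.5,10,0],[0,0,10,0],[0,0,0,0],[0,0,0,0]]

```text
time: 3.3
tool_pos: [439.9, -350.0, 140.3]
tcp_rot: [-0.0, 0.143, 0.99, 0.001]
contact_force: [1.0, -0.3, 0.4]
opening: 93.2
```

```bash
python3 -c "
from g import *
to(439,-353.3,47,-16.5)
for n in('top','scene'):
  im=manip.get_image(n)[:,:,::-1]
  x0,y0,w,h=(370,200,90,80) if n=='top' else (310,220,100,110)
  cv2.imwrite(f'pics/{n}1.png',cv2.resize(im[y0:y0+h,x0:x0+w],None,fx=5,fy=5,interpolation=cv2.INTER_CUBIC))
"
```

```text
t 3.3 pos [ 439.9 -350.   140.3] cup-x yaw -16.49 tilt z [-5.0e-04  1.7e-03 -1.0e+00] F [ 1.  -0.3  0.4] T [ 0.06 -0.02  0.  ] op 93.2
tool shift [-0.2 -3.6 93.3] turn 0.01
```

View pics/top1.png

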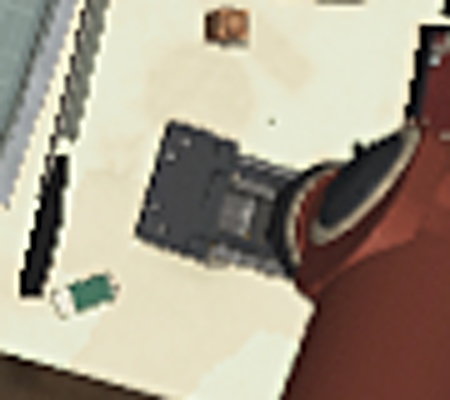

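View pics/scene1.png

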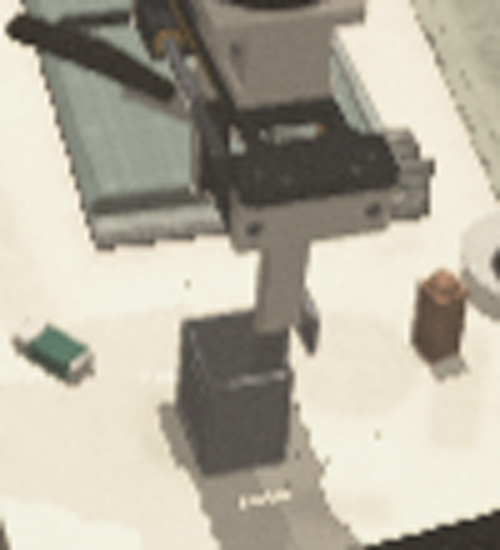

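Emit:
servo_tool:
  series:
    - [[0,-1.2,5,0],[0,-1.2,15,0],[0,-1.2,20,0],[0,0,20,0],[0,0,18,0],[0,0,10,0],[0,0,5,0],[0,0,0,0],[0,0,0,0]]

```text
time: 4.15
tool_pos: [439.3, -354.5, 48.3]
tcp_rot: [0.001, 0.143, 0.99, -0.0]
contact_force: [0.4, -0.0, 0.4]
opening: 93.2
```

```bash
python3 -c "
from g import *
to(439,-353.3,47,-16.5)"
```

```text
t 4.15 pos [ 439.3 -354.5   48.3] cup-x yaw -16.49 tilt z [ 9.e-04 -8.e-04 -1.e+00] F [ 0.4 -0.   0.4] T [ 0.03 -0.06  0.03] op 93.2
tool shift [0.6 1.1 1.3] turn 0.01
```

Emit:
servo_tool:
  series:
    - [[0,0,1,0],[0,0,0,0],[0,0,0,0],[0,0,0,0],[0,0,0,0],[0,0,0,0],[0,0,0,0],[0,0,0,0]]
  hand: 1
  newtons: 20

```text
time: 4.82
tool_pos: [438.8, -354.1, 46.8]
tcp_rot: [0.0, 0.144, 0.99, 0.0]
contact_force: [1.4, 0.9, 0.8]
opening: 49.9
```

```bash
python3 -c "
from g import *
to(439,-353.3,47,-16.5)"
```

```text
t 4.8167 pos [ 438.8 -354.1   46.8] cup-x yaw -16.51 tilt z [ 1.e-04  4.e-04 -1.e+00] F [1.4 0.9 0.8] T [ 0.11  0.03 -0.01] op 49.9
tool shift [ 0.   0.8 -0.2] turn -0.01
```

Emit:
servo_tool:
  series:
    - [[0,0,-5,0],[0,0,-15,0],[0,0,-30,0],[0,0,-35,0],[0,0,-35,0],[0,0,-35,0],[0,0,-20,0],[0,0,-5,0],[0,0,0,0]]

```text
time: 5.57
tool_pos: [438.9, -354.8, 228.0]
tcp_rot: [0.001, 0.144, 0.99, -0.001]
contact_force: [0.2, 0.8, -2.5]
opening: 49.9
```

```bash
python3 -c "
from g import *
to(560,-100,227,-3.65)
im=manip.get_image('scene')[:,:,::-1]
x0,y0,w,h=(310,150,130,150)
cv2.imwrite('pics/s2.png',cv2.resize(im[y0:y0+h,x0:x0+w],None,fx=4,fy=4,interpolation=cv2.INTER_CUBIC))
"
```

```text
t 5.5667 pos [ 438.9 -354.8  228. ] cup-x yaw -16.53 tilt z [ 0.0023 -0.0019 -1.    ] F [ 0.2  0.8 -2.5] T [-0.04 -0.01  0.04] op 49.9
tool shift [-43.6 278.7   0.8] turn -12.88
```

View pics/s2.png

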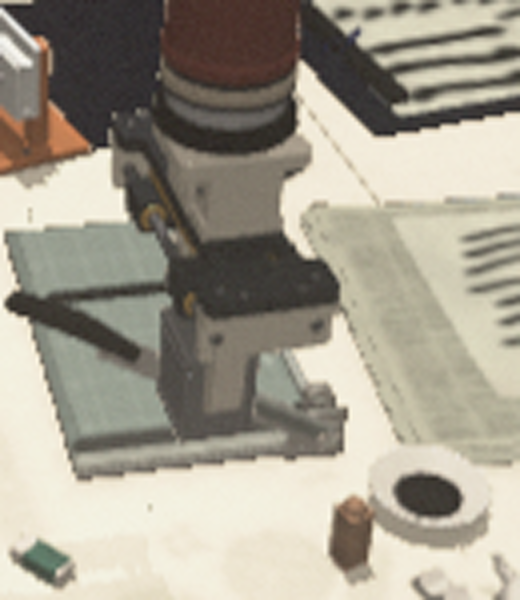

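Emit:
servo_tool:
  series:
    - [[0,0,0,-6.4],[-2,12,0,-6.4],[-4,25,0,0],[-6,38,0,0],[-6,38,0,0],[-6,38,0,0],[-6,38,0,0],[-6,38,0,0],[-6,38,0,0],[-6,38,0,0],[-6,38,0,0],[-6,38,0,0]]

```text
time: 6.62
tool_pos: [522.9, 21.3, 224.0]
tcp_rot: [-0.003, 0.032, 0.999, -0.0]
contact_force: [-0.1, -0.6, -1.5]
opening: 49.7
```

```bash
python3 -c "
from g import *
to(594.9,337.5,180,-3.65)"
```

```text
t 6.6167 pos [522.9  21.3 224. ] cup-x yaw -3.72 tilt z [-5.6e-03 -5.0e-04 -1.0e+00] F [-0.1 -0.6 -1.5] T [-0.01 -0.02  0.04] op 49.7
tool shift [-51.6 320.3  43.4] turn -0.07
```

Emit:
servo_tool:
  series:
    - [[-6,38,0,0],[-6,38,0,0],[-6,38,0,0],[-6,38,0,0],[-6,38,0,0],[-6,38,0,0],[-6,38,5,0],[-5,25,10,0],[-2,15,15,0],[-1,6,10,0],[0,0,0,0],[0,0,0,0]]

```text
time: 7.62
tool_pos: [593.6, 325.5, 184.0]
tcp_rot: [-0.002, 0.033, 0.999, -0.002]
contact_force: [0.2, 0.2, -1.1]
opening: 49.7
```

```bash
python3 -c "
from g import *
to(594.9,337.5,130,-3.65)
for n in('top','scene'):
  im=manip.get_image(n)[:,:,::-1];cv2.imwrite(f'pics/{n}3f.png',im)
  x0,y0,w,h=(150,130,140,100) if n=='top' else (240,80,130,120)
  cv2.imwrite(f'pics/{n}3.png',cv2.resize(im[y0:y0+h,x0:x0+w],None,fx=5,fy=5,interpolation=cv2.INTER_CUBIC))
to(594.9,337.5,130,-3.65)
"
```

```text
t 7.6167 pos [593.6 325.5 184. ] cup-x yaw -3.77 tilt z [-0.0045 -0.0043 -1.    ] F [ 0.2  0.2 -1.1] T [ 0.01 -0.02  0.03] op 49.7
tool shift [-0.7 12.3 53.9] turn -0.12
t 7.7167 pos [595.3 325.2 186.7] cup-x yaw -3.88 tilt z [ 2.0e-04 -1.9e-03 -1.0e+00] F [-0.4 -0.  -1.2] T [-0.02 -0.02  0.03] op 49.9
tool shift [ 1.2 12.4 56.7] turn -0.23
```

View pics/top3.png

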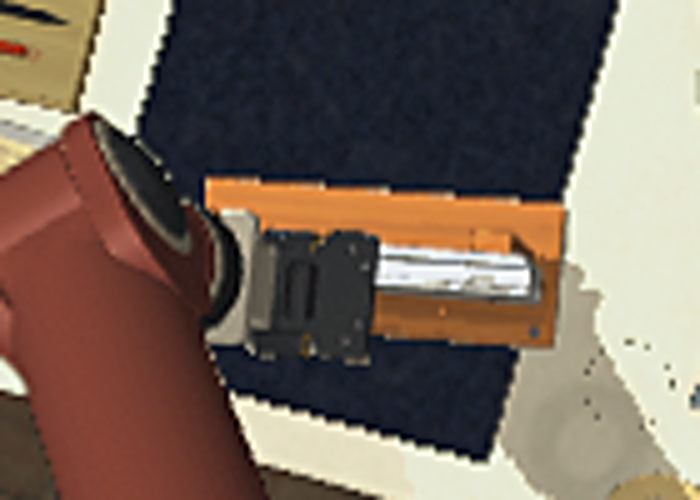

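View pics/scene3.png

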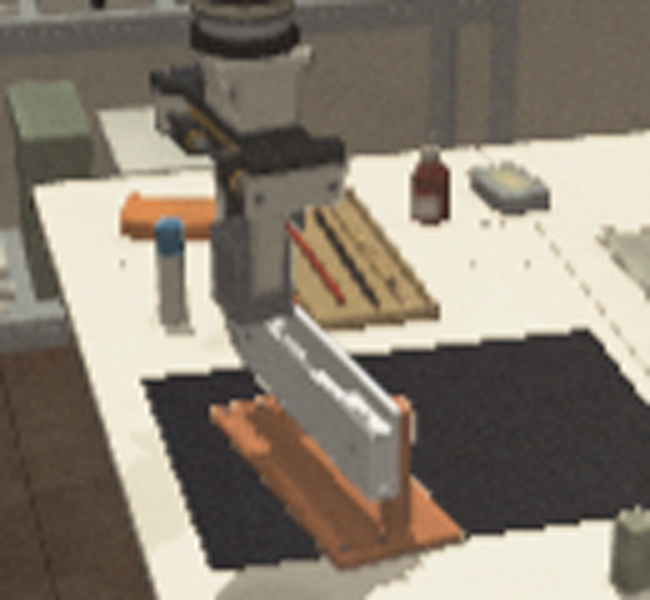

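Emit:
servo_tool:
  series:
    - [[0,4,5,0],[0,4,15,0],[0,4,20,0],[0,0,12,0],[0,0,4,0],[0,0,0,0],[0,0,0,0]]

```text
time: 8.3
tool_pos: [594.4, 339.9, 133.4]
tcp_rot: [-0.0, 0.033, 0.999, 0.001]
contact_force: [-4.3, 0.4, 7.8]
opening: 49.6
```

```bash
cat >> g.py <<'E'
def avg(n=6,cam="scene"):
    P=[];Y=[];F=[]
    for i in range(n):
        im=manip.get_image(cam);s=manip.read_state();q=s["tcp_rot"];M=R.from_quat([q[1],q[2],q[3],q[0]]).as_matrix()
        P.append(s["tool_pos"]);Y.append(np.degrees(np.arctan2(-M[1,0],-M[0,0])));F.append(s["contact_force"])
    print("t",s["time"],"avg pos",np.mean(P,0).round(2),"sd",np.std(P,0).round(2),"yaw",np.mean(Y).round(2),"F",np.mean(F,0).round(2))
    return im,np.mean(P,0),np.mean(Y)
def railxy(p,yaw,rail=(616.5,292,np.radians(-3.65))):
    # tongue centre in rail coords for measured TCP
    a=np.radians(yaw);t=np.array(p[:2])+35.5*np.array([np.cos(a),np.sin(a)])-np.array(rail[:2])
    c,s=np.cos(rail[2]),np.sin(rail[2]);r=np.array([c*t[0]+s*t[1],-s*t[0]+c*t[1]])
    print("tongue rail x (want 11) y:",r.round(1),"tip z",round(p[2]+11,1),"rel lip",round(p[2]+11-105,1));return r
E
python3 -c "
from g import *
im,p,y=avg(6);railxy(p,y)
cv2.imwrite('pics/s4f.png',im[:,:,::-1])
x0,y0,w,h=(260,100,90,90)
cv2.imwrite('pics/s4.png',cv2.resize(im[y0:y0+h,x0:x0+w,::-1],None,fx=6.5,fy=6.5,interpolation=cv2.INTER_CUBIC))
"
```

```text
t 8.6 avg pos [594.43 339.87 133.43] sd [0.01 0.01 0.02] yaw -3.76 F [-4.9  -0.77  7.02]
tongue rail x (want 11) y: [10.4 46.3] tip z 144.4 rel lip 39.4
```

View pics/s4.png

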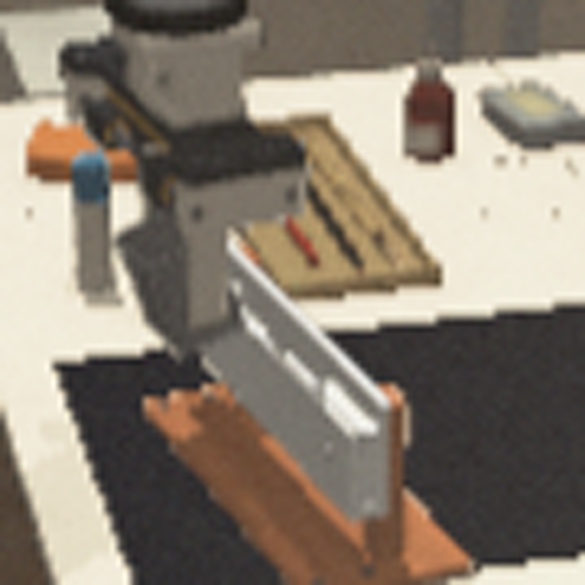

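Emit:
servo_tool:
  series:
    - [[0,0,-8,0],[0,0,-15,0],[4,0,-20,0],[12,0,-12,0],[16,0,-5,0],[8,0,0,0],[0,0,0,0],[0,0,0,0]]

```text
time: 9.27
tool_pos: [555.5, 341.8, 190.6]
tcp_rot: [0.0, 0.032, 0.999, -0.0]
contact_force: [-0.1, 0.8, -1.6]
opening: 50.0
```

```bash
python3 -c "
from g import *
im,p,y=avg(1);railxy(p,y)
cv2.imwrite('pics/s5f.png',im[:,:,::-1])
x0,y0,w,h=(250,85,90,90)
cv2.imwrite('pics/s5.png',cv2.resize(im[y0:y0+h,x0:x0+w,::-1],None,fx=6.5,fy=6.5,interpolation=cv2.INTER_CUBIC))
"
```

```text
t 9.3167 avg pos [556.02 341.51 190.26] sd [0. 0. 0.] yaw -3.76 F [ 0.36 -0.4  -2.87]
tongue rail x (want 11) y: [-28.   45.5] tip z 201.3 rel lip 96.3
```

View pics/s5.png

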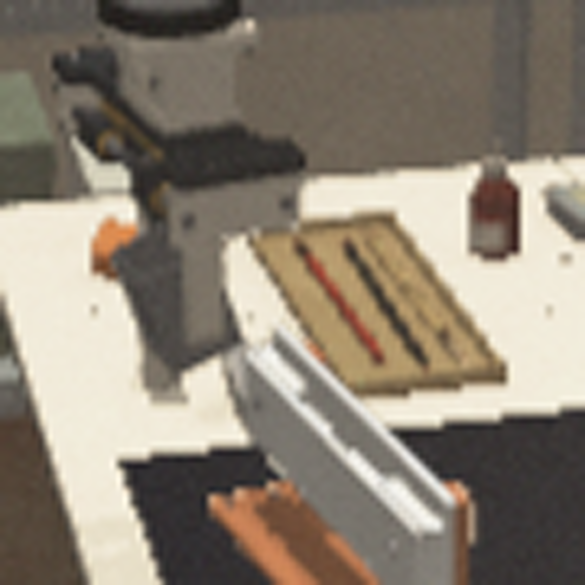

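```bash
python3 -c "
from g import *
print('tape',at_z('top',(281,237),9));print('matcorner',at_z('top',(250,220),0),at_z('top',(165,200),0))
print(proj('top',[500,330,0]),proj('scene',[500,330,0]),proj('scene',[500,330,62]))
to(505,335,75,-3.65)
r=manip.boxes_of('tape_roll','top');print(r[:2])
"
```

```text
tape [454.92596393  95.65154507   9.        ]
matcorner [511.76357833 203.85605529   0.        ] [577.47891209 499.72706535   0.        ]
[213.25845385 223.01165377] [266.97804717 179.66368702] [266.07877946 165.06137378]
t 9.3167 pos [556.  341.5 190.3] cup-x yaw -3.76 tilt z [ 4.e-04 -9.e-04 -1.e+00] F [ 0.4 -0.4 -2.9] T [-0.03 -0.05 -0.03] op 50.1
tool shift [ 50.5  -9.7 115.2] turn -0.11
[{'uv': [273.3, 238.8], 'confidence': 0.58}]
```

Emit:
servo_tool:
  series:
    - [[0,-10,0,0],[0,-20,0,0],[0,-30,5,0],[0,-30,10,0],[0,-15,15,0],[0,-5,25,0],[0,0,25,0],[0,0,20,0],[0,0,10,0],[0,0,5,0],[0,0,0,0],[0,0,0,0]]

```text
time: 10.37
tool_pos: [549.1, 232.5, 76.3]
tcp_rot: [0.001, 0.033, 0.999, 0.0]
contact_force: [0.7, 0.6, -1.3]
opening: 50.0
```

```bash
python3 -c "
from g import *
im,p,y=avg(1)
cv2.imwrite('pics/s6f.png',im[:,:,::-1])
x0,y0,w,h=(250,100,90,90)
cv2.imwrite('pics/s6.png',cv2.resize(im[y0:y0+h,x0:x0+w,::-1],None,fx=6.5,fy=6.5,interpolation=cv2.INTER_CUBIC))
"
```

```text
t 10.4167 avg pos [549.29 232.76  76.76] sd [0. 0. 0.] yaw -3.72 F [ 0.71 -0.04 -1.31]
```

View pics/s6.png

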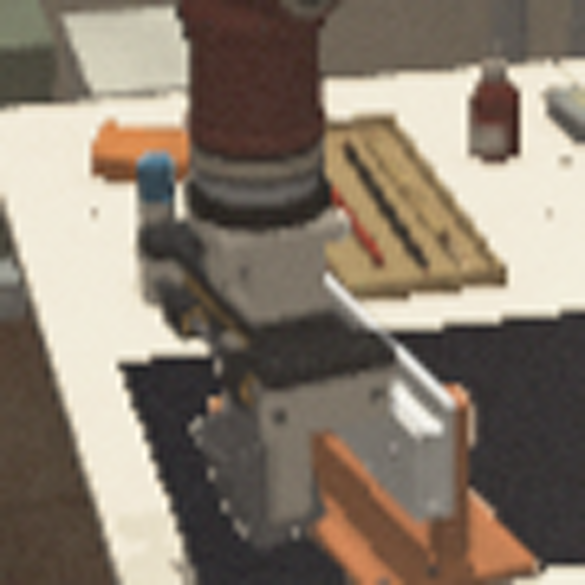

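Emit:
servo_tool:
  series:
    - [[0,0,3,0],[0,0,3,0],[0,0,3,0],[0,0,3,0],[0,0,2,0],[0,0,2,0],[0,0,2,0],[0,0,2,0],[0,0,1,0],[0,0,1,0],[0,0,0,0]]
  newtons: 10

```text
time: 11.33
tool_pos: [548.2, 232.4, 53.4]
tcp_rot: [-0.0, 0.032, 0.999, -0.0]
contact_force: [0.2, 0.4, -1.6]
opening: 50.2
```

Emit:
servo_tool:
  series:
    - [[0,0,1,0],[0,0,1,0],[0,0,1,0],[0,0,0,0]]

```text
time: 11.67
tool_pos: [548.1, 232.4, 50.4]
tcp_rot: [-0.0, 0.032, 0.999, -0.0]
contact_force: [-0.1, 0.1, -1.8]
opening: 49.8
```

Emit:
servo_tool:
  series:
    - [[0,0,1,0],[0,0,1,0],[0,0,0,0]]

```text
time: 11.92
tool_pos: [548.1, 232.4, 48.4]
tcp_rot: [-0.0, 0.032, 0.999, -0.0]
contact_force: [-0.5, -0.3, -1.8]
opening: 50.0
```

Emit:
servo_tool:
  series:
    - [[0,0,1,0],[0,0,0,0]]

```text
time: 12.08
tool_pos: [548.2, 232.3, 47.5]
tcp_rot: [-0.0, 0.033, 0.999, -0.0]
contact_force: [0.7, -0.1, -1.5]
opening: 49.6
```

Emit:
servo_tool:
  series:
    - [[0,0,1,0],[0,0,1,0],[0,0,0,0]]

```text
time: 12.33
tool_pos: [548.1, 232.4, 45.4]
tcp_rot: [-0.0, 0.032, 0.999, -0.0]
contact_force: [-0.2, -0.4, -2.3]
opening: 49.7
```

Emit:
servo_tool:
  series:
    - [[0,0,1,0],[0,0,1,0],[0,0,0,0]]

```text
time: 12.58
tool_pos: [548.2, 232.4, 43.4]
tcp_rot: [-0.0, 0.032, 0.999, -0.0]
contact_force: [-0.4, 0.2, -1.9]
opening: 50.0
```

Emit:
servo_tool:
  series:
    - [[0,0,1,0],[0,0,0,0]]

```text
time: 12.75
tool_pos: [548.4, 232.5, 43.2]
tcp_rot: [0.0, 0.033, 0.999, 0.0]
contact_force: [0.1, -0.5, 1.8]
opening: 49.9
```

```bash
python3 -c "
from g import *
im,p,y=avg(1)
x0,y0,w,h=(250,120,90,90)
cv2.imwrite('pics/s7.png',cv2.resize(im[y0:y0+h,x0:x0+w,::-1],None,fx=6.5,fy=6.5,interpolation=cv2.INTER_CUBIC))
"
```

```text
t 12.8 avg pos [548.41 232.39  43.13] sd [0. 0. 0.] yaw -3.73 F [-1.3   0.36  2.3 ]
```

View pics/s7.png

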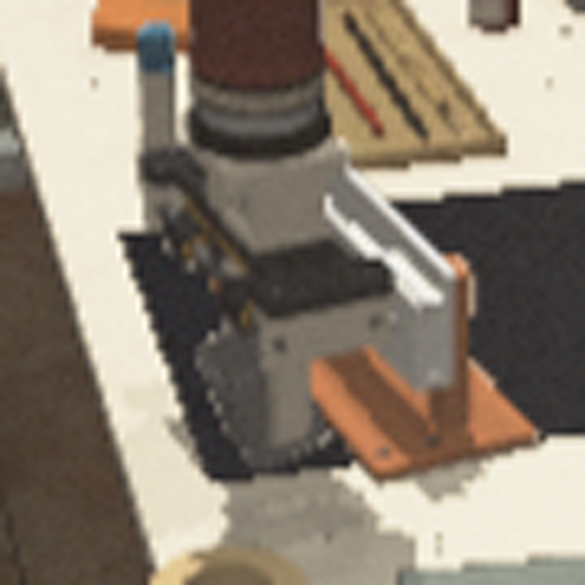

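Emit:
servo_tool:
  series:
    - [[0,0,1,0],[0,0,0,0]]
  newtons: 7

```text
time: 12.97
tool_pos: [549.4, 232.4, 42.5]
tcp_rot: [0.001, 0.033, 0.999, 0.0]
contact_force: [-0.0, -1.4, 4.4]
opening: 49.9
```

Emit:
servo_tool:
  series:
    - [[0,0,1,0],[0,0,0,0]]

```text
time: 13.13
tool_pos: [550.0, 232.3, 41.7]
tcp_rot: [0.002, 0.033, 0.999, 0.0]
contact_force: [0.2, -0.9, 5.7]
opening: 50.1
```

Emit:
servo_tool:
  series:
    - [[0,0,1,0],[0,0,0,0]]

```text
time: 13.3
tool_pos: [550.5, 232.3, 40.9]
tcp_rot: [0.002, 0.033, 0.999, 0.0]
contact_force: [1.6, -0.9, 5.9]
opening: 49.9
```

```bash
python3 -c "
from g import *
im,p,y=avg(1)
x0,y0,w,h=(250,120,90,90)
cv2.imwrite('pics/s8.png',cv2.resize(im[y0:y0+h,x0:x0+w,::-1],None,fx=6.5,fy=6.5,interpolation=cv2.INTER_CUBIC))
"
```

```text
t 13.35 avg pos [550.55 232.28  40.89] sd [0. 0. 0.] yaw -3.76 F [ 1.71 -0.34  5.04]
```

View pics/s8.png

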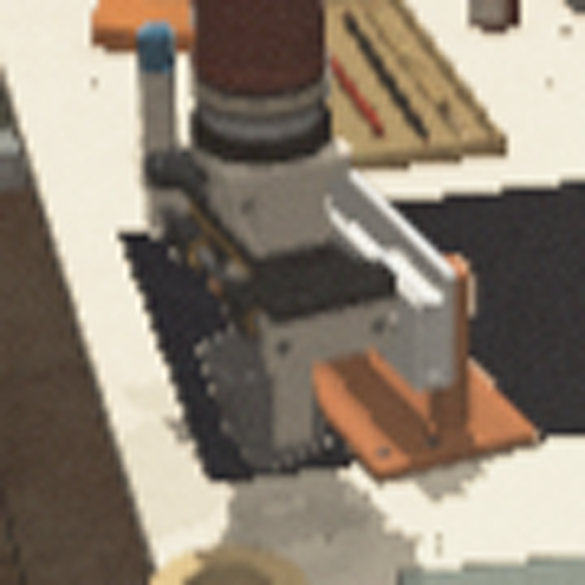

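Emit:
servo_tool:
  series:
    - [[0,0,1,0],[0,0,1,0],[0,0,0,0]]

```text
time: 13.6
tool_pos: [551.4, 232.2, 39.2]
tcp_rot: [0.003, 0.033, 0.999, 0.001]
contact_force: [2.5, -1.4, 6.3]
opening: 50.1
```

Emit:
servo_tool:
  series:
    - [[0,0,1,0],[0,0,0,0]]

```text
time: 13.77
tool_pos: [551.6, 232.2, 38.3]
tcp_rot: [0.003, 0.033, 0.999, 0.001]
contact_force: [2.6, -1.5, 6.2]
opening: 49.9
```

Emit:
servo_tool:
  series:
    - [[0,0,1,0],[0,0,0,0],[0,0,0,0]]

```text
time: 14.02
tool_pos: [551.9, 232.2, 37.4]
tcp_rot: [0.004, 0.033, 0.999, 0.001]
contact_force: [2.6, -1.8, 6.3]
opening: 49.5
```

```bash
python3 -c "
from g import *
im,p,y=avg(1)
x0,y0,w,h=(270,150,60,50)
cv2.imwrite('pics/s9.png',cv2.resize(im[y0:y0+h,x0:x0+w,::-1],None,fx=11,fy=11,interpolation=cv2.INTER_CUBIC))
"
```

```text
t 14.0667 avg pos [551.89 232.14  37.41] sd [0. 0. 0.] yaw -3.78 F [ 1.75 -1.77  7.01]
```

View pics/s9.png

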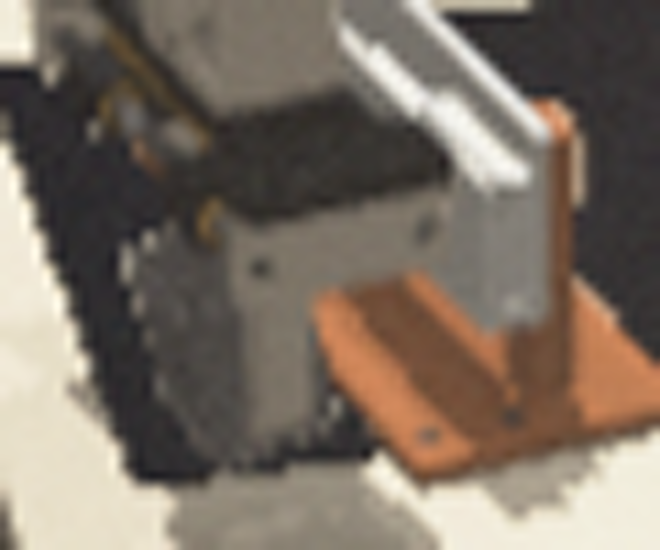

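```bash
cat > wf.py <<'E'
from g import *
def cupPts(p,yaw,th,h,pts,dx=0):
    # th>0: bottom toward +x (top leans to -x, hook up)
    q=np.asarray(pts,float)-[dx,0,h]; t=np.radians(th)
    X=q[:,0]*np.cos(t)-q[:,2]*np.sin(t); Z=q[:,0]*np.sin(t)+q[:,2]*np.cos(t)
    a=np.radians(yaw)
    return np.c_[p[0]+np.cos(a)*X-np.sin(a)*q[:,1],p[1]+np.sin(a)*X+np.cos(a)*q[:,1],p[2]-3+Z]
E_=[]
def bx(x0,x1,y0,y1,z0,z1):
    c=[(x0,y0),(x1,y0),(x1,y1),(x0,y1)]
    for i in range(4):
        a,b=c[i],c[(i+1)%4]
        E_.append((a+(z0,),b+(z0,)));E_.append((a+(z1,),b+(z1,)));E_.append((a+(z0,),a+(z1,)))
bx(-22,22,-25,25,0,62);bx(18,38,-12,12,80,86);bx(33,38,-12,12,58,86)
def draw(im,win,k,cam,p,yaw,th,h,col=(0,0,255),dx=0):
    x0,y0,w,hh=win
    o=cv2.resize(im[y0:y0+hh,x0:x0+w],None,fx=k,fy=k,interpolation=cv2.INTER_CUBIC)
    for a,b in E_:
        uv=proj(cam,cupPts(p,yaw,th,h,[a,b],dx)); uv=(uv-[x0,y0]+.5)*k-.5
        cv2.line(o,tuple(map(int,uv[0].round())),tuple(map(int,uv[1].round())),col,1,cv2.LINE_AA)
    return o
E
python3 - <<'E'
from wf import *
im=manip.get_image("scene")[:,:,::-1].copy();cv2.imwrite("pics/s10f.png",im)
p=manip.read_state()["tool_pos"]
r=manip.cut_out("brush_cup","scene")
for x in r[:2]:
    ys,xs=np.nonzero(x["mask"]);print(x["confidence"],xs.min(),xs.max(),ys.min(),ys.max(),len(xs))
W=(270,150,45,50);o=[]
for th in(8,14,20,26):
    c,s=np.cos(np.radians(th)),np.sin(np.radians(th)); h=(p[2]-3-22*s)/c
    print(th,h); o.append(draw(im,W,8,"scene",p,-3.76,th,h))
cv2.imwrite("pics/s10.png",np.vstack([np.hstack(o[:2]),np.hstack(o[2:])]))
E
```

```text
0.54 281 292 171 191 161
8 31.630940948659624
14 29.952350130592894
20 28.584321382879317
26 27.526610683883526
```

View pics/s10.png

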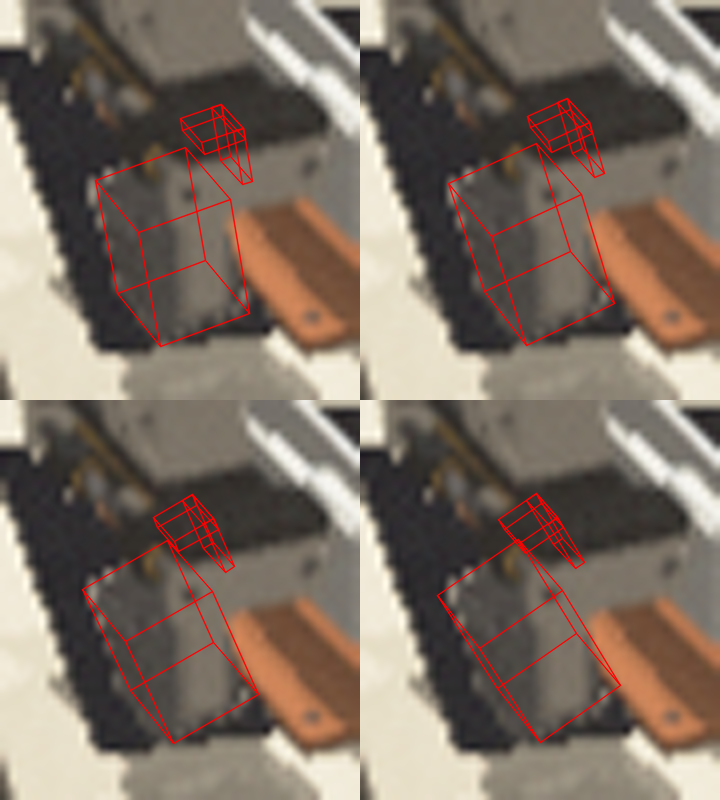

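Emit:
servo_tool:
  series:
    - [[0,0,1,0],[0,0,0,0],[0,0,0,0]]

```text
time: 14.42
tool_pos: [552.1, 232.1, 36.5]
tcp_rot: [0.004, 0.033, 0.999, 0.001]
contact_force: [2.8, -1.2, 6.9]
opening: 49.9
```

Emit:
servo_tool:
  series:
    - [[0,0,1,0],[0,0,0,0],[0,0,0,0]]

```text
time: 14.67
tool_pos: [552.2, 232.1, 35.5]
tcp_rot: [0.004, 0.033, 0.999, 0.001]
contact_force: [2.5, -1.7, 7.4]
opening: 50.0
```

Emit:
servo_tool:
  series:
    - [[0,0,1,0],[0,0,0,0],[0,0,0,0]]

```text
time: 14.92
tool_pos: [552.3, 232.1, 34.5]
tcp_rot: [0.004, 0.033, 0.999, 0.001]
contact_force: [2.7, -1.2, 6.6]
opening: 49.9
```

```bash
python3 - <<'E'
from wf import *
im=manip.get_image("scene")[:,:,::-1].copy();cv2.imwrite("pics/s11f.png",im)
s=manip.read_state();p=s["tool_pos"];print(p,s["contact_force"],s["wrist_torque"])
W=(270,150,45,50);o=[draw(im,W,8,"scene",p+[0,0,900],0,0,0)]
for th in(0,3,8):
    c,s=np.cos(np.radians(th)),np.sin(np.radians(th)); h=(p[2]-3-22*s)/c
    print(th,h); o.append(draw(im,W,8,"scene",p,-3.76,th,h))
cv2.imwrite("pics/s11.png",np.vstack([np.hstack(o[:2]),np.hstack(o[2:])]))
E
```

```text
[552.2789802  232.14220526  34.53668276] [ 2.98239815 -1.11649194  6.66921201] [-4.32012212e-01 -5.16857190e-01 -5.09596757e-04]
0 31.53668276099708
3 30.426990857144933
8 28.75471343437482
```

View pics/s11.png

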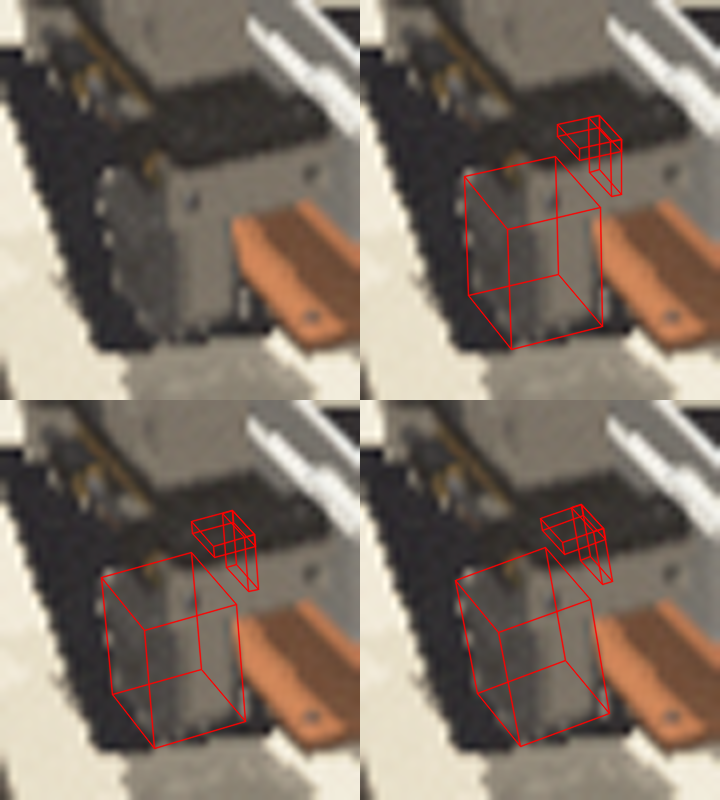

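Emit:
servo_tool:
  series:
    - [[0,0,1.5,0],[0,0,0,0],[0,0,0,0]]

```text
time: 15.22
tool_pos: [552.4, 232.1, 33.0]
tcp_rot: [0.004, 0.033, 0.999, 0.001]
contact_force: [3.1, -2.1, 6.4]
opening: 49.8
```

```bash
python3 - <<'E'
from wf import *
im=manip.get_image("scene")[:,:,::-1].copy();cv2.imwrite("pics/s12f.png",im)
s=manip.read_state();p=s["tool_pos"];print(p,s["contact_force"],s["wrist_torque"])
W=(270,150,45,50);o=[draw(im,W,8,"scene",p+[0,0,900],0,0,0)]
for th in(0,2,4):
    c,s=np.cos(np.radians(th)),np.sin(np.radians(th)); h=(p[2]-3-22*s)/c
    print(th,h); o.append(draw(im,W,8,"scene",p,-3.76,th,h))
cv2.imwrite("pics/s12.png",np.vstack([np.hstack(o[:2]),np.hstack(o[2:])]))
E
```

```text
[552.43194988 232.10732919  33.02307488] [ 3.44398685 -1.62244988  5.98735618] [-0.38104992 -0.58463474  0.00525423]
0 30.023074878447787
2 29.273118343754593
4 28.55799830462713
```

View pics/s12.png

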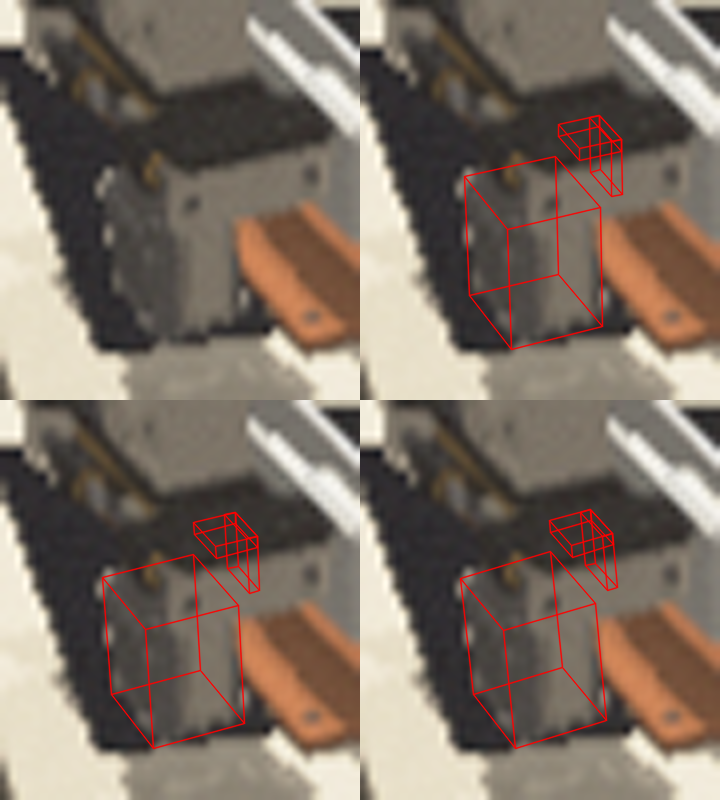

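Emit:
servo_tool:
  series:
    - [[0,0,0,0],[0,0,0,0],[0,0,0,0]]
  newtons: 45

```text
time: 15.52
tool_pos: [552.4, 232.2, 33.0]
tcp_rot: [0.004, 0.033, 0.999, 0.001]
contact_force: [3.4, -2.4, 6.1]
opening: 49.6
```

Emit:
servo_tool:
  series:
    - [[0,0,-3,0],[0,0,-10,0],[0,0,-20,0],[0,5,-30,0],[0,15,-30,0],[0,25,-25,0],[0,25,-5,0],[0,25,0,0],[0,10,0,0],[0,2,0,0],[0,0,0,0],[0,0,0,0]]

```text
time: 16.52
tool_pos: [555.1, 336.5, 153.1]
tcp_rot: [-0.001, 0.033, 0.999, -0.002]
contact_force: [0.3, -0.7, -2.2]
opening: 49.9
```

```bash
python3 - <<'E'
from wf import *
im=manip.get_image("scene")[:,:,::-1].copy();cv2.imwrite("pics/s13f.png",im)
s=manip.read_state();p=s["tool_pos"];print(s["time"],p,s["contact_force"],s["wrist_torque"])
u=proj("scene",p);print(u)
W=(int(u[0])-25,int(u[1])-22,45,45);o=[draw(im,W,8,"scene",p+[0,0,900],0,0,0)]
for th in(0,4,8): o.append(draw(im,W,8,"scene",p,-3.76,th,30))
cv2.imwrite("pics/s13.png",np.vstack([np.hstack(o[:2]),np.hstack(o[2:])]))
E
```

```text
16.5667 [555.41323626 336.30276217 153.33279112] [-0.42941477  0.40802244 -1.02684981] [-0.01494614 -0.03432764 -0.04387713]
[278.1726637  138.47500275]
```

View pics/s13.png

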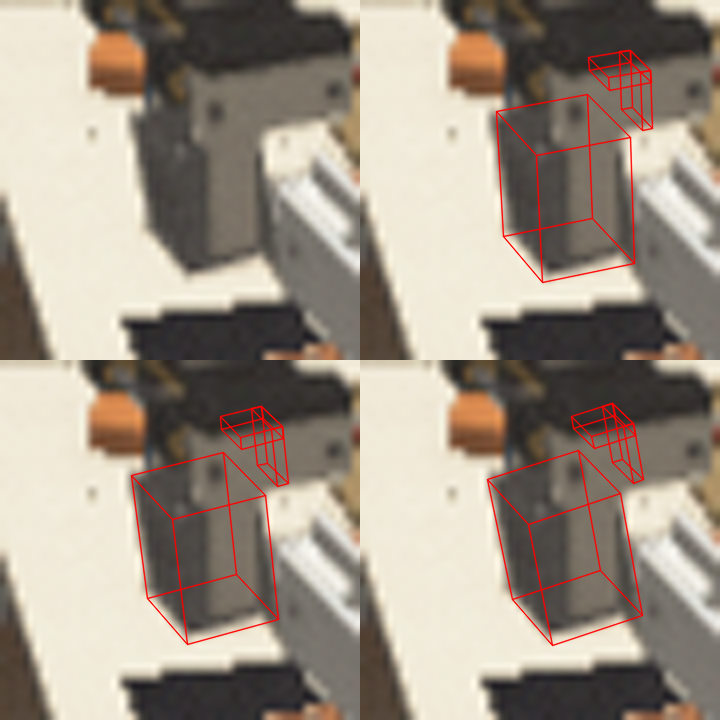

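```bash
cat > tf.py <<'E'
from wf import *
from scipy.optimize import least_squares
def fitth(p,yaw,W,k,obs,h0=30):
    M=[o[1] for o in obs];U=np.array([[(o[0][0]+.5)/k-.5+W[0],(o[0][1]+.5)/k-.5+W[1]] for o in obs])
    def f(v): return (proj("scene",cupPts(p,yaw,v[0],v[1],M,v[2]))-U).ravel()
    r=least_squares(f,[0,h0,0]);print("th,h,dx",r.x.round(2),"res",f(r.x).round(2));return r.x
E
python3 - <<'E'
from tf import *
p=manip.read_state()["tool_pos"]
W=(253,116,45,45)
fitth(p,-3.76,W,8,[((148,228),(-22,25,0)),((190,271),(-22,-25,0)),((262,251),(22,-25,0)),((132,115),(-22,25,62))])
E
```

```text
th,h,dx [ 3.94 25.97  0.84] res [-0.45  0.3  -0.72  0.65  1.64  0.09 -0.41 -0.97]
```

Emit:
servo_tool:
  series:
    - [[1,-10,0,0],[1,-20,0,0],[1,-30,5,0],[1,-30,15,0],[1,-12,25,0],[1,-3,25,0],[1,0,22,0],[0,0,12,0],[0,0,6,0],[0,0,2,0],[0,0,0,0],[0,0,0,0]]

```text
time: 17.57
tool_pos: [542.3, 235.3, 43.2]
tcp_rot: [0.001, 0.032, 0.999, 0.0]
contact_force: [0.7, 0.3, -0.8]
opening: 49.7
```

Emit:
servo_tool:
  series:
    - [[0,0,1,0],[0,0,1,0],[0,0,1,0],[0,0,0,0]]

```text
time: 17.9
tool_pos: [541.4, 235.0, 39.3]
tcp_rot: [0.0, 0.032, 0.999, 0.0]
contact_force: [0.1, -0.5, -1.1]
opening: 50.0
```

Emit:
servo_tool:
  series:
    - [[0,0,1.5,0],[0,0,1.5,0],[0,0,1,0],[0,0,1,0],[0,0,0,0]]

```text
time: 18.32
tool_pos: [541.2, 234.8, 33.8]
tcp_rot: [-0.0, 0.032, 0.999, -0.0]
contact_force: [0.1, 0.0, -2.2]
opening: 49.7
```

Emit:
servo_tool:
  series:
    - [[0,0,1,0],[0,0,0,0]]

```text
time: 18.48
tool_pos: [541.5, 234.9, 33.1]
tcp_rot: [0.0, 0.032, 0.999, 0.0]
contact_force: [-0.2, -0.1, -2.1]
opening: 50.1
```

Emit:
servo_tool:
  series:
    - [[0,0,0.5,0],[0,0,0,0]]

```text
time: 18.65
tool_pos: [541.5, 234.9, 33.0]
tcp_rot: [0.0, 0.032, 0.999, 0.0]
contact_force: [-1.3, -0.6, 0.1]
opening: 49.8
```

Emit:
servo_tool:
  series:
    - [[0,0,0.7,0],[-1,0,0.3,0],[-2,0,0,0],[-2,0,0,0],[-2,0,0,0],[-2,0,0,0],[-1,0,0,0],[0,0,0,0]]
  newtons: 9

```text
time: 19.32
tool_pos: [551.8, 234.3, 31.5]
tcp_rot: [0.0, 0.033, 0.999, 0.0]
contact_force: [-0.6, -0.7, 2.1]
opening: 49.6
```

Emit:
servo_tool:
  series:
    - [[-1,0,0.7,0],[-2,0,0,0],[-2,0,0,0],[-2,0,0,0],[-1,0,0,0],[0,0,0,0]]

```text
time: 19.82
tool_pos: [560.0, 233.6, 30.9]
tcp_rot: [0.0, 0.033, 0.999, 0.0]
contact_force: [-1.2, -0.4, 1.6]
opening: 49.9
```

Emit:
servo_tool:
  series:
    - [[0,0,0,0],[0,0,0,0]]
  newtons: 50

```text
time: 19.98
tool_pos: [560.0, 233.6, 30.9]
tcp_rot: [0.001, 0.033, 0.999, 0.0]
contact_force: [-0.3, 0.3, 0.3]
opening: 49.8
```

Emit:
servo_tool:
  series:
    - [[0,0,-3,0],[0,0,-10,0],[1,0,-20,0],[1,5,-30,0],[1,15,-30,0],[1,25,-25,0],[1,25,-5,0],[0,25,0,0],[0,10,0,0],[0,2,0,0],[0,0,0,0],[0,0,0,0]]

```text
time: 20.98
tool_pos: [561.6, 338.0, 153.2]
tcp_rot: [-0.0, 0.034, 0.999, -0.002]
contact_force: [-0.4, -0.7, -0.9]
opening: 50.1
```

```bash
python3 - <<'E'
from wf import *
im=manip.get_image("scene")[:,:,::-1].copy();cv2.imwrite("pics/s14f.png",im)
s=manip.read_state();p=s["tool_pos"];print(s["time"],p,s["contact_force"],s["wrist_torque"])
u=proj("scene",p);print(u)
W=(int(u[0])-25,int(u[1])-22,45,45);o=[draw(im,W,8,"scene",p+[0,0,900],0,0,0)]
print(W)
for th in(-4,0,4): o.append(draw(im,W,8,"scene",p,-3.76,th,27))
cv2.imwrite("pics/s14.png",np.vstack([np.hstack(o[:2]),np.hstack(o[2:])]))
E
```

```text
21.0333 [561.81361615 337.80033304 153.28977798] [ 0.20526176  0.0831792  -1.70573127] [ 0.01973164 -0.00460719  0.00792078]
[279.6087311  137.96054688]
(254, 115, 45, 45)
```

View pics/s14.png

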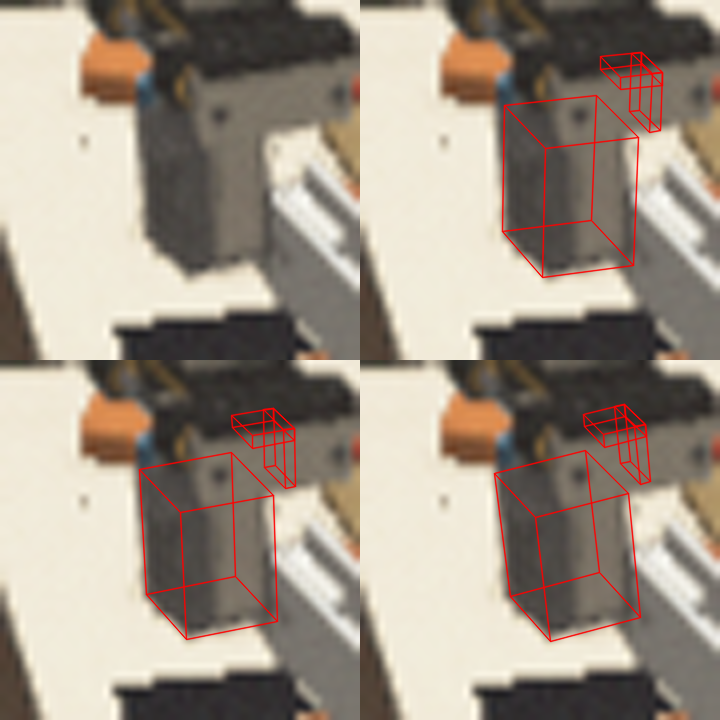

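```bash
python3 - <<'E'
from wf import *
import sys
s=open('g.py').read()
s=s.replace("(616.5,292,np.radians(-3.65))","(617.2,291.5,np.radians(-3.65))").replace("p[2]+11","p[2]+27.1")
open('g.py','w').write(s)
E
python3 -c "
from g import *
im,p,y=avg(3);railxy(p,y)"
```

```text
t 21.1833 avg pos [561.85 338.42 153.58] sd [0.03 0.36 0.12] yaw -3.88 F [-0.41  0.13 -1.78]
tongue rail x (want 11) y: [-22.7  43.2] tip z 180.7 rel lip 75.7
```

Emit:
servo_tool:
  series:
    - [[0,0,5,-0.2],[0,0,15,0],[0,0,20,0],[0,0,18,0],[0,0,8,0],[0,0,3,0],[0,0,0,0],[0,0,0,0]]

```text
time: 21.85
tool_pos: [562.0, 341.1, 85.7]
tcp_rot: [0.001, 0.031, 1.0, 0.0]
contact_force: [0.2, 0.0, -1.7]
opening: 50.0
```

```bash
python3 - <<'E'
from wf import *
im,p,y=avg(2);railxy(p,y)
im=im[:,:,::-1].copy();cv2.imwrite("pics/s15f.png",im)
W=(255,100,80,75);cv2.imwrite("pics/s15.png",draw(im,W,8,"scene",p,y,0,28))
E
```

```text
t 21.95 avg pos [562.12 341.27  86.15] sd [0.01 0.01 0.07] yaw -3.52 F [-0.21  0.45 -1.55]
tongue rail x (want 11) y: [-22.6  46.2] tip z 113.3 rel lip 8.3
```

View pics/s15.png

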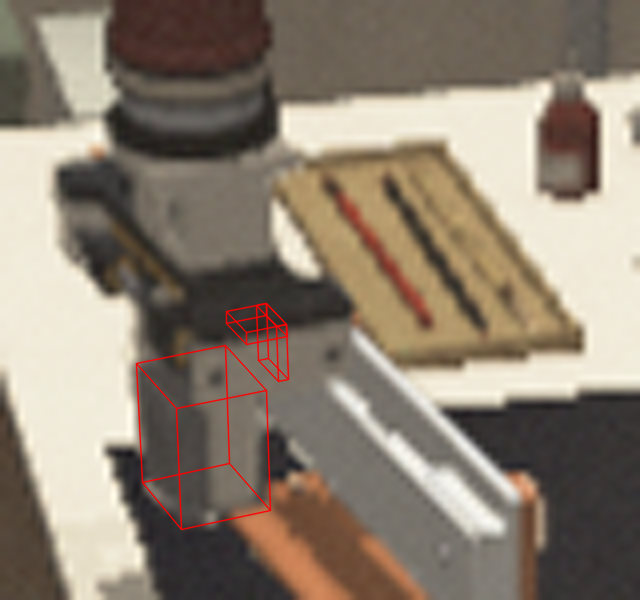

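Emit:
servo_tool:
  series:
    - [[-3,-1,0,0],[-5,-1,0,0],[-6,0,0,0],[-5,0,0,0],[-4,0,0,0],[-3,0,0,0],[-2,0,0,0],[0,0,0,0],[0,0,0,0]]

```text
time: 22.7
tool_pos: [589.0, 337.1, 84.8]
tcp_rot: [-0.0, 0.031, 1.0, -0.0]
contact_force: [0.1, 0.0, -1.3]
opening: 49.8
```

```bash
python3 - <<'E'
from wf import *
im,p,y=avg(2);railxy(p,y)
E
```

```text
t 22.8 avg pos [588.82 337.24  84.84] sd [0.02 0.02 0.03] yaw -3.5 F [-0.47 -0.42 -1.71]
tongue rail x (want 11) y: [ 4.3 43.9] tip z 111.9 rel lip 6.9
```

Emit:
servo_tool:
  series:
    - [[-2,0,0,0],[-2,0,0,0],[-1,0,0,0],[0,0,0,0]]

```text
time: 23.13
tool_pos: [594.6, 336.6, 85.0]
tcp_rot: [0.0, 0.031, 1.0, -0.0]
contact_force: [0.6, -0.0, -1.7]
opening: 50.1
```

Emit:
servo_tool:
  series:
    - [[-1,0,0,0],[-1,0,0,0],[0,0,0,0]]

```text
time: 23.38
tool_pos: [596.4, 336.6, 84.9]
tcp_rot: [0.0, 0.031, 1.0, -0.0]
contact_force: [0.4, 0.5, -1.1]
opening: 49.4
```

Emit:
servo_tool:
  series:
    - [[-1,0,0,0],[0,0,0,0]]

```text
time: 23.55
tool_pos: [597.3, 336.5, 84.9]
tcp_rot: [0.0, 0.031, 1.0, -0.0]
contact_force: [0.3, -0.0, -1.4]
opening: 49.8
```

```bash
python3 - <<'E'
from wf import *
im,p,y=avg(2);railxy(p,y)
E
```

```text
t 23.65 avg pos [597.19 336.54  84.92] sd [0.04 0.01 0.02] yaw -3.53 F [ 0.15  0.22 -1.61]
tongue rail x (want 11) y: [12.7 43.8] tip z 112.0 rel lip 7.0
```

Emit:
servo_tool:
  series:
    - [[-1,0,0,0],[0,0,0,0]]

```text
time: 23.82
tool_pos: [598.3, 336.5, 85.0]
tcp_rot: [0.0, 0.031, 1.0, -0.0]
contact_force: [0.0, -0.5, -1.2]
opening: 50.2
```

Emit:
servo_tool:
  series:
    - [[-1,0,0,0],[0,0,0,0]]

```text
time: 23.98
tool_pos: [599.0, 336.5, 84.9]
tcp_rot: [-0.0, 0.031, 1.0, -0.0]
contact_force: [-0.4, 0.6, -1.0]
opening: 50.0
```

Emit:
servo_tool:
  series:
    - [[-1,0,0,0],[0,0,0,0]]

```text
time: 24.15
tool_pos: [599.1, 336.6, 84.7]
tcp_rot: [-0.001, 0.031, 1.0, -0.0]
contact_force: [-3.2, -0.5, -0.7]
opening: 49.9
```

```bash
python3 - <<'E'
from wf import *
im,p,y=avg(2);railxy(p,y)
E
```

```text
t 24.25 avg pos [599.11 336.57  84.71] sd [0.01 0.01 0.01] yaw -3.51 F [-2.53 -0.12 -0.17]
tongue rail x (want 11) y: [14.6 43.9] tip z 111.8 rel lip 6.8
```

Emit:
servo_tool:
  series:
    - [[1.5,0,0,0],[1.7,0,0,0],[0,0,0,0]]

```text
time: 24.5
tool_pos: [597.4, 336.6, 85.1]
tcp_rot: [0.001, 0.031, 1.0, 0.0]
contact_force: [-1.3, 0.6, -0.7]
opening: 49.6
```

Emit:
servo_tool:
  series:
    - [[0,0,2,0],[0,0,2,0],[0,0,2,0],[0,0,2,0],[0,0,2,0],[0,0,1,0],[0,0,0,0]]

```text
time: 25.08
tool_pos: [596.7, 336.5, 73.4]
tcp_rot: [-0.0, 0.031, 1.0, -0.0]
contact_force: [0.2, -0.0, -2.1]
opening: 50.1
```

```bash
python3 - <<'E'
from wf import *
im,p,y=avg(2);railxy(p,y)
im=im[:,:,::-1].copy();cv2.imwrite("pics/s16f.png",im)
W=(255,100,80,75);cv2.imwrite("pics/s16.png",draw(im,W,8,"scene",p+[0,0,900],y,0,28))
E
```

```text
t 25.1833 avg pos [596.89 336.61  73.78] sd [0.03 0.04 0.08] yaw -3.52 F [-0.08  0.28 -0.94]
tongue rail x (want 11) y: [12.4 43.8] tip z 100.9 rel lip -4.1
```

View pics/s16.png

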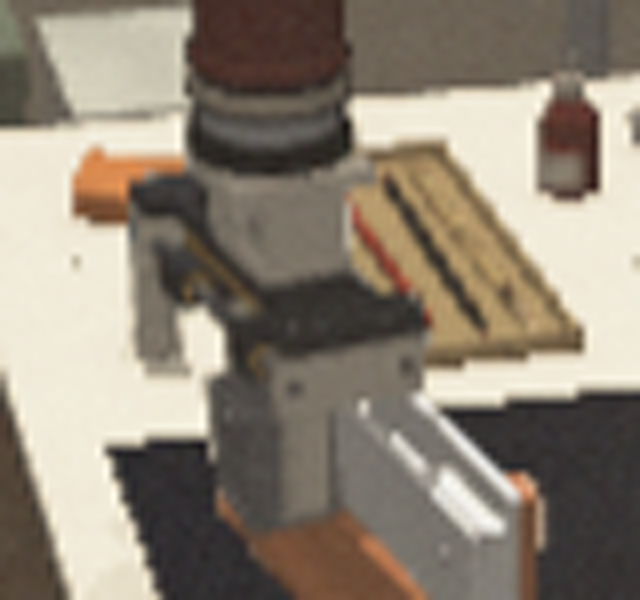

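Emit:
servo_tool:
  series:
    - [[0,0,1.5,0],[0,0,1.5,0],[0,0,1,0],[0,0,0,0]]

```text
time: 25.52
tool_pos: [597.2, 336.5, 69.8]
tcp_rot: [0.0, 0.031, 1.0, -0.0]
contact_force: [0.7, -0.4, -1.7]
opening: 49.7
```

Emit:
servo_tool:
  series:
    - [[0,0,0.7,0],[0,0,0.3,0],[0,0,0,0]]

```text
time: 25.77
tool_pos: [597.3, 336.5, 69.0]
tcp_rot: [0.0, 0.031, 1.0, 0.0]
contact_force: [0.9, 0.8, -1.3]
opening: 49.9
```

Emit:
servo_tool:
  series:
    - [[0,0,0.5,0],[0,0,0,0]]

```text
time: 25.93
tool_pos: [597.3, 336.6, 68.6]
tcp_rot: [0.0, 0.031, 1.0, 0.0]
contact_force: [0.7, -0.2, -1.2]
opening: 50.2
```

Emit:
servo_tool:
  series:
    - [[0,0,0.5,0],[0,0,0,0]]

```text
time: 26.1
tool_pos: [597.3, 336.6, 68.0]
tcp_rot: [0.0, 0.031, 1.0, 0.0]
contact_force: [0.9, -0.3, -1.2]
opening: 49.8
```

Emit:
servo_tool:
  series:
    - [[0,0,0.5,0],[0,0,0,0]]

```text
time: 26.27
tool_pos: [597.3, 336.6, 67.5]
tcp_rot: [0.0, 0.031, 1.0, 0.0]
contact_force: [2.3, 0.3, -1.7]
opening: 50.2
```

Emit:
servo_tool:
  series:
    - [[0,0,0.5,0],[0,0,0,0]]

```text
time: 26.43
tool_pos: [597.3, 336.6, 67.0]
tcp_rot: [0.0, 0.031, 1.0, 0.0]
contact_force: [1.8, -0.6, -0.8]
opening: 49.4
```

Emit:
servo_tool:
  series:
    - [[0,0,0.5,0],[0,0,0,0]]

```text
time: 26.6
tool_pos: [597.3, 336.6, 66.5]
tcp_rot: [0.0, 0.031, 1.0, 0.0]
contact_force: [2.3, -0.1, -1.3]
opening: 49.7
```

```bash
python3 - <<'E'
from wf import *
im,p,y=avg(4);railxy(p,y)
E
```

```text
t 26.8 avg pos [597.32 336.59  66.54] sd [0.01 0.01 0.02] yaw -3.53 F [ 3.16  0.   -1.07]
tongue rail x (want 11) y: [12.8 43.8] tip z 93.6 rel lip -11.4
```

Emit:
servo_tool:
  series:
    - [[0,0,-2,0],[0,0,-1,0],[-1,0,0,0],[-1,0,0,0],[0,0,0,0]]
  newtons: 6

```text
time: 27.22
tool_pos: [598.0, 336.6, 69.1]
tcp_rot: [-0.001, 0.031, 1.0, -0.0]
contact_force: [0.3, -0.4, -1.3]
opening: 50.2
```

Emit:
servo_tool:
  series:
    - [[-1,0,0,0],[0,0,0,0]]

```text
time: 27.38
tool_pos: [599.4, 336.6, 69.2]
tcp_rot: [-0.001, 0.031, 1.0, -0.0]
contact_force: [-0.3, -0.1, -1.8]
opening: 50.0
```

Emit:
servo_tool:
  series:
    - [[-1,0,0,0],[0,0,0,0]]

```text
time: 27.55
tool_pos: [599.6, 336.6, 69.1]
tcp_rot: [-0.002, 0.031, 1.0, -0.0]
contact_force: [-3.4, 0.6, -1.1]
opening: 49.9
```

Emit:
servo_tool:
  series:
    - [[-0.7,0,0,0],[0,0,0,0]]
  newtons: 4

```text
time: 27.72
tool_pos: [600.3, 336.6, 69.2]
tcp_rot: [-0.001, 0.031, 1.0, -0.0]
contact_force: [-2.8, 0.6, -0.7]
opening: 50.2
```

Emit:
servo_tool:
  series:
    - [[-0.7,0,0,0],[0,0,0,0],[0,0,0,0]]

```text
time: 27.97
tool_pos: [601.8, 336.6, 69.4]
tcp_rot: [-0.0, 0.031, 1.0, 0.0]
contact_force: [-3.8, 0.8, 0.1]
opening: 50.1
```

```bash
python3 - <<'E'
from wf import *
im,p,y=avg(2);railxy(p,y)
s=manip.read_state();print(s["wrist_torque"])
im=im[:,:,::-1].copy();cv2.imwrite("pics/s17f.png",im)
W=(275,130,45,45);o=[draw(im,W,8,"scene",p+[0,0,900],y,0,28)]
for th in(-3,0,3):o.append(draw(im,W,8,"scene",p,y,th,28))
cv2.imwrite("pics/s17.png",np.vstack([np.hstack(o[:2]),np.hstack(o[2:])]))
E
```

```text
t 28.0667 avg pos [601.9  336.55  69.43] sd [0.   0.01 0.  ] yaw -3.51 F [-4.14  0.06 -0.06]
tongue rail x (want 11) y: [17.4 44.1] tip z 96.5 rel lip -8.5
[ 0.11883928  0.91350929 -0.05103009]
```

View pics/s17.png

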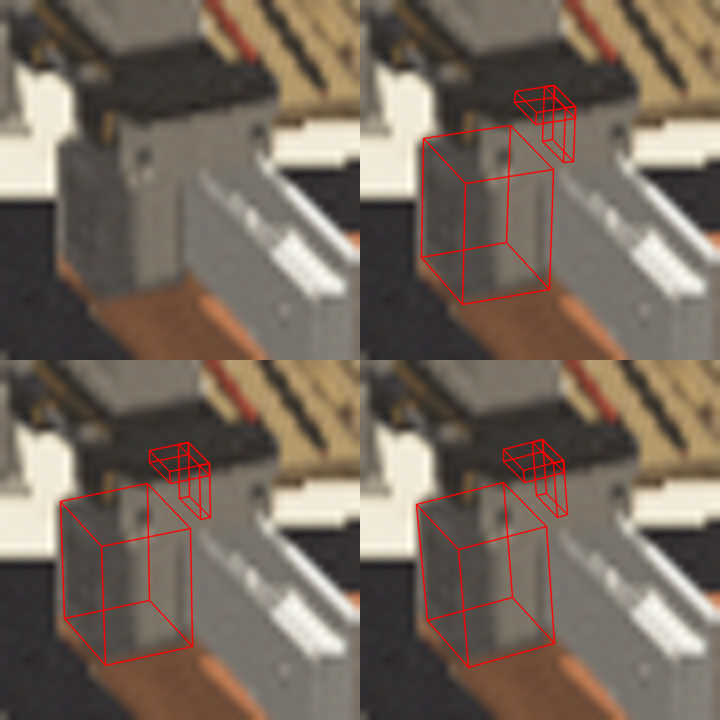

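Emit:
servo_tool:
  series:
    - [[0,0,0,0],[0,0,-1,0],[1,0,0,0],[1,0,0,0],[1,0,0,0],[0,0,0,0],[0,0,0,0]]
  newtons: 45

```text
time: 28.65
tool_pos: [600.6, 336.1, 70.9]
tcp_rot: [0.001, 0.031, 1.0, 0.0]
contact_force: [-0.6, -0.1, -1.6]
opening: 50.0
```

```bash
python3 - <<'E'
from wf import *
im,p,y=avg(2);railxy(p,y)
E
```

```text
t 28.75 avg pos [600.28 336.2   70.79] sd [0.11 0.03 0.06] yaw -3.55 F [ 0.23 -0.43 -1.49]
tongue rail x (want 11) y: [15.8 43.6] tip z 97.9 rel lip -7.1
```

Emit:
servo_tool:
  series:
    - [[1,0,0,0],[0.5,0,0,0],[0,0,0,0]]

```text
time: 29.0
tool_pos: [597.7, 336.6, 70.5]
tcp_rot: [-0.0, 0.031, 1.0, 0.0]
contact_force: [0.3, 0.1, -2.7]
opening: 49.4
```

Emit:
servo_tool:
  series:
    - [[1,0,0,0],[0,0,0,0]]

```text
time: 29.17
tool_pos: [597.0, 336.6, 70.5]
tcp_rot: [0.0, 0.031, 1.0, 0.0]
contact_force: [0.8, -0.1, -1.6]
opening: 49.9
```

Emit:
servo_tool:
  series:
    - [[1,0,0,0],[0,0,0,0]]

```text
time: 29.33
tool_pos: [597.0, 336.6, 70.7]
tcp_rot: [0.001, 0.031, 1.0, 0.0]
contact_force: [3.1, 1.0, -2.2]
opening: 50.0
```

Emit:
servo_tool:
  series:
    - [[-1,0,0,0],[-1,0,0,0],[-0.8,0,0,0],[0,0,1,0],[0,0,1,0],[0,0,0,0]]

```text
time: 29.83
tool_pos: [598.1, 336.4, 68.0]
tcp_rot: [-0.001, 0.031, 1.0, -0.0]
contact_force: [-0.2, 0.1, -2.8]
opening: 49.9
```

```bash
python3 - <<'E'
from wf import *
im,p,y=avg(2);railxy(p,y)
E
```

```text
t 29.9333 avg pos [598.3  336.51  68.2 ] sd [0.05 0.02 0.05] yaw -3.51 F [-0.36  0.05 -1.73]
tongue rail x (want 11) y: [13.8 43.8] tip z 95.3 rel lip -9.7
```

Now down in half-millimetre steps to the slot floor.

Emit:
servo_tool:
  series:
    - [[0,0,0.6,0],[0,0,0,0]]

```text
time: 30.1
tool_pos: [598.5, 336.5, 67.7]
tcp_rot: [-0.0, 0.031, 1.0, -0.0]
contact_force: [-0.1, -0.0, -1.7]
opening: 49.7
```

Emit:
servo_tool:
  series:
    - [[0,0,0.6,0],[0,0,0,0]]

```text
time: 30.27
tool_pos: [598.6, 336.5, 67.1]
tcp_rot: [-0.0, 0.031, 1.0, -0.0]
contact_force: [0.5, 0.9, -2.1]
opening: 50.0
```

Emit:
servo_tool:
  series:
    - [[0,0,0.6,0],[0,0,0,0]]

```text
time: 30.43
tool_pos: [598.6, 336.5, 66.5]
tcp_rot: [-0.0, 0.031, 1.0, -0.0]
contact_force: [-0.7, 0.8, -2.3]
opening: 49.5
```

Emit:
servo_tool:
  series:
    - [[0,0,0.6,0],[0,0,0,0]]

```text
time: 30.6
tool_pos: [598.6, 336.4, 65.9]
tcp_rot: [-0.0, 0.031, 1.0, -0.0]
contact_force: [0.2, -0.1, -1.1]
opening: 50.0
```

Emit:
servo_tool:
  series:
    - [[0,0,0.6,0],[0,0,0,0]]

```text
time: 30.77
tool_pos: [598.6, 336.5, 65.3]
tcp_rot: [-0.0, 0.031, 1.0, -0.0]
contact_force: [-0.4, -0.1, -2.4]
opening: 49.8
```

Emit:
servo_tool:
  series:
    - [[0,0,0.6,0],[0,0,0,0]]

```text
time: 30.93
tool_pos: [598.6, 336.4, 64.7]
tcp_rot: [-0.0, 0.031, 1.0, -0.0]
contact_force: [-0.0, 0.3, -1.0]
opening: 49.8
```

Emit:
servo_tool:
  series:
    - [[0,0,0.8,0],[0,0,0.4,0],[0,0,0,0]]

```text
time: 31.18
tool_pos: [598.7, 336.5, 64.6]
tcp_rot: [0.0, 0.031, 1.0, 0.0]
contact_force: [-2.6, -1.7, 4.8]
opening: 50.0
```

Emit:
servo_tool:
  series:
    - [[0,0,0.8,0],[0,0,0,0]]

```text
time: 31.35
tool_pos: [598.7, 336.5, 64.5]
tcp_rot: [0.0, 0.031, 1.0, 0.0]
contact_force: [-4.5, -2.2, 8.2]
opening: 49.9
```

```bash
python3 - <<'E'
from wf import *
im,p,y=avg(1);railxy(p,y)
im=im[:,:,::-1].copy();cv2.imwrite("pics/s18f.png",im)
W=(270,115,70,65);o=draw(im,W,9,"scene",p+[0,0,900],y,0,28)
cv2.imwrite("pics/s18.png",o)
E
```

```text
t 31.4 avg pos [598.71 336.56  64.5 ] sd [0. 0. 0.] yaw -3.53 F [-3.2  -1.61  7.55]
tongue rail x (want 11) y: [14.2 43.9] tip z 91.6 rel lip -13.4
```

View pics/s18.png

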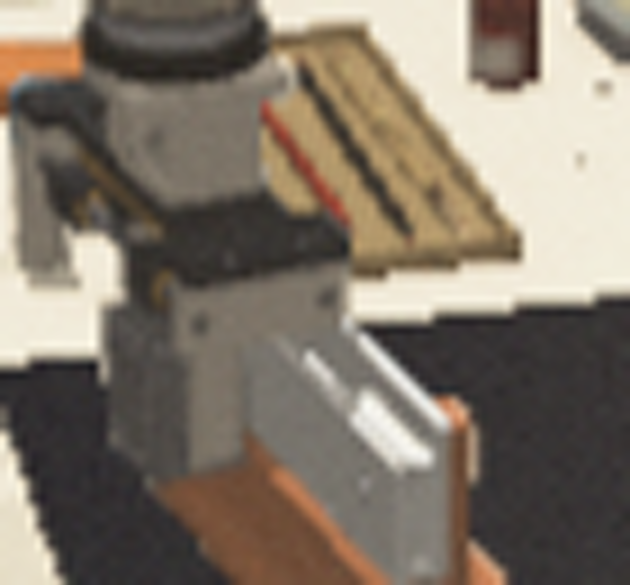

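Emit:
servo_tool:
  series:
    - [[0,0,-1,0],[0,0,-0.4,0],[0,-1,0,0],[0,-2,0,0],[0,-2,0,0],[0,-2,0,0],[0,-2,0,0],[0,-2,0,0],[0,-2,0,0],[0,-2,0,0],[0,0,0,0]]

```text
time: 32.32
tool_pos: [598.0, 321.0, 64.5]
tcp_rot: [0.0, 0.031, 1.0, -0.0]
contact_force: [0.4, 1.4, 3.1]
opening: 50.0
```

Emit:
servo_tool:
  series:
    - [[0,-2,-0.5,0],[0,-2,0,0],[0,-2,0,0],[0,-2,0,0],[0,-1,0,0],[0,0,0,0]]

```text
time: 32.82
tool_pos: [597.0, 311.6, 64.5]
tcp_rot: [-0.0, 0.031, 1.0, -0.001]
contact_force: [0.2, 0.5, 1.5]
opening: 49.8
```

Emit:
servo_tool:
  series:
    - [[0,-1.5,0,0],[0,-1.5,0,0],[0,-1.5,0,0],[0,-0.5,0,0],[0,0,0,0]]

```text
time: 33.23
tool_pos: [596.3, 306.2, 63.8]
tcp_rot: [-0.001, 0.031, 1.0, -0.001]
contact_force: [-0.7, -1.0, -1.6]
opening: 50.1
```

Emit:
servo_tool:
  series:
    - [[0,-1.5,0,0],[0,-1.5,0,0],[0,-1.5,0,0],[0,-0.5,0,0],[0,0,0,0]]

```text
time: 33.65
tool_pos: [596.6, 302.1, 64.7]
tcp_rot: [-0.0, 0.031, 1.0, -0.0]
contact_force: [-0.9, -0.1, -1.4]
opening: 49.7
```

Emit:
servo_tool:
  series:
    - [[0,0,0.8,0],[0,0,0.8,0],[0,0,0.6,0],[0,0,0,0]]

```text
time: 33.98
tool_pos: [596.4, 302.9, 62.4]
tcp_rot: [-0.0, 0.031, 1.0, 0.0]
contact_force: [0.3, -0.5, -2.1]
opening: 49.7
```

```bash
python3 - <<'E'
from wf import *
im,p,y=avg(1);railxy(p,y)
E
```

```text
t 34.0333 avg pos [596.42 302.91  62.4 ] sd [0. 0. 0.] yaw -3.5 F [ 0.05  1.62 -1.6 ]
tongue rail x (want 11) y: [14.  10.2] tip z 89.5 rel lip -15.5
```

Emit:
servo_tool:
  series:
    - [[0,0,1,0],[0,0,1,0],[0,0,1,0],[0,0,1,0],[0,0,0,0]]

```text
time: 34.45
tool_pos: [596.5, 302.9, 58.4]
tcp_rot: [0.0, 0.031, 1.0, 0.0]
contact_force: [0.0, 1.7, -2.2]
opening: 49.8
```

Emit:
servo_tool:
  series:
    - [[0,0,1,0],[0,0,1,0],[0,0,1,0],[0,0,0,0]]

```text
time: 34.78
tool_pos: [596.6, 302.9, 55.4]
tcp_rot: [0.0, 0.031, 1.0, 0.0]
contact_force: [0.2, 1.1, -2.0]
opening: 49.7
```

Emit:
servo_tool:
  series:
    - [[0,0,0.8,0],[0,0,0,0]]

```text
time: 34.95
tool_pos: [596.6, 302.9, 54.7]
tcp_rot: [0.0, 0.031, 1.0, 0.0]
contact_force: [0.6, 2.0, -1.3]
opening: 49.7
```

Emit:
servo_tool:
  series:
    - [[0,0.6,0.6,0],[0,0,0,0]]

```text
time: 35.12
tool_pos: [596.5, 302.9, 54.0]
tcp_rot: [-0.0, 0.031, 1.0, -0.0]
contact_force: [-0.2, 1.1, -1.2]
opening: 49.7
```

Emit:
servo_tool:
  series:
    - [[0,0,0.6,0],[0,0,0,0]]

```text
time: 35.28
tool_pos: [596.5, 302.9, 53.4]
tcp_rot: [-0.0, 0.031, 1.0, -0.0]
contact_force: [0.7, 1.5, -1.2]
opening: 49.9
```

Emit:
servo_tool:
  series:
    - [[0,0,0.6,0],[0,0,0,0]]

```text
time: 35.45
tool_pos: [596.6, 302.9, 52.8]
tcp_rot: [-0.0, 0.031, 1.0, -0.0]
contact_force: [-0.9, 1.0, -2.0]
opening: 49.6
```

Emit:
servo_tool:
  series:
    - [[0,0.6,0.5,0],[0,0,0,0]]

```text
time: 35.62
tool_pos: [596.7, 303.0, 52.6]
tcp_rot: [-0.0, 0.031, 1.0, -0.001]
contact_force: [-0.3, 0.2, 1.2]
opening: 49.4
```

Emit:
servo_tool:
  series:
    - [[0,0,0.5,0],[0,0,0,0]]

```text
time: 35.78
tool_pos: [596.8, 303.1, 52.6]
tcp_rot: [0.0, 0.031, 1.0, -0.0]
contact_force: [-2.9, -2.2, 4.7]
opening: 49.8
```

Emit:
servo_tool:
  series:
    - [[0,0,0.5,0],[0,0,0,0]]

```text
time: 35.95
tool_pos: [596.8, 303.1, 52.6]
tcp_rot: [0.0, 0.031, 1.0, -0.0]
contact_force: [-2.4, -2.8, 6.7]
opening: 50.0
```

Emit:
servo_tool:
  series:
    - [[0,0,-0.6,0],[0,0,-0.5,0],[0,0,0,0]]

```text
time: 36.2
tool_pos: [597.0, 303.6, 52.6]
tcp_rot: [0.0, 0.031, 1.0, -0.0]
contact_force: [-0.9, -2.1, 2.9]
opening: 50.2
```

Emit:
servo_tool:
  series:
    - [[0,0,0,0],[0,0,0,0],[0,0,0,0],[0,0,0,0]]
  newtons: 3

```text
time: 36.53
tool_pos: [597.0, 303.7, 52.5]
tcp_rot: [0.0, 0.031, 1.0, 0.0]
contact_force: [-0.0, -0.7, 1.0]
opening: 50.0
```

```bash
python3 - <<'E'
from wf import *
im,p,y=avg(2);railxy(p,y)
im=im[:,:,::-1].copy();cv2.imwrite("pics/s19f.png",im)
W=(270,125,65,65);o=draw(im,W,9,"scene",p+[0,0,900],y,0,28)
cv2.imwrite("pics/s19.png",o)
E
```

```text
t 36.6333 avg pos [596.9  303.87  52.48] sd [0.04 0.04 0.  ] yaw -3.52 F [ 1.07 -0.29  0.39]
tongue rail x (want 11) y: [14.5 11.1] tip z 79.6 rel lip -25.4
```

View pics/s19.png

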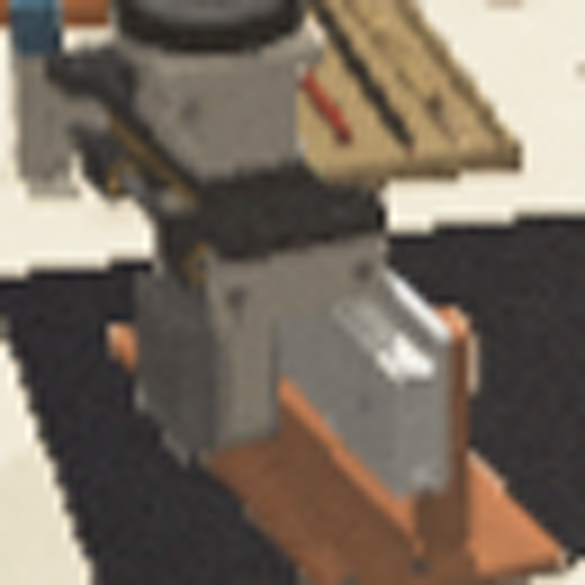

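Emit:
servo_tool:
  series:
    - [[0,0,0,0],[0,0,0,0],[0,0,0,0],[0,0,0,0],[0,0,0,0],[0,0,0,0]]
  hand: -1

```text
time: 37.13
tool_pos: [596.5, 303.9, 52.5]
tcp_rot: [-0.0, 0.031, 1.0, 0.0]
contact_force: [-0.4, -0.5, -0.7]
opening: 85.4
```

```bash
python3 - <<'E'
from wf import *
im,p,y=avg(1)
im=im[:,:,::-1].copy()
W=(270,125,65,65);o=draw(im,W,9,"scene",p+[0,0,900],y,0,28)
cv2.imwrite("pics/s20.png",o)
E
```

```text
t 37.1833 avg pos [596.54 303.86  52.51] sd [0. 0. 0.] yaw -3.51 F [-0.   -0.04 -0.37]
```

View pics/s20.png

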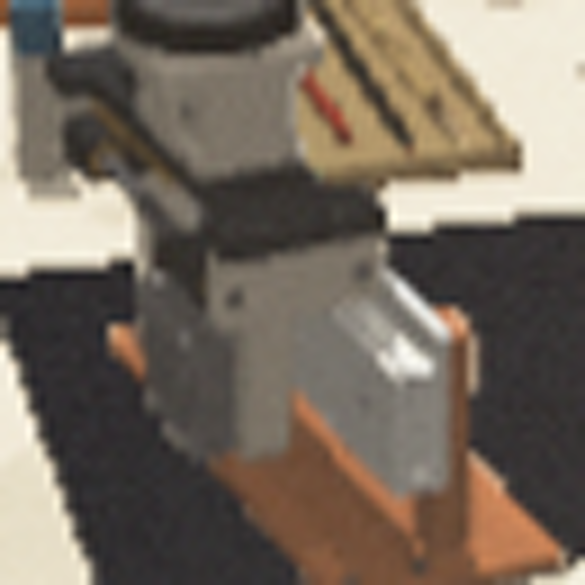

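Emit:
servo_tool:
  series:
    - [[0,0,-2,0],[0,0,-5,0],[0,0,-10,0],[0,0,-15,0],[0,0,-20,0],[0,0,-25,0],[0,0,-25,0],[0,0,-25,0],[0,0,-20,0],[0,0,-10,0],[0,0,0,0]]

```text
time: 38.1
tool_pos: [598.1, 304.5, 213.4]
tcp_rot: [0.003, 0.031, 1.0, 0.002]
contact_force: [-0.1, -0.6, 0.1]
opening: 92.9
```

Emit:
servo_tool:
  series:
    - [[8,20,0,0],[10,35,0,0],[10,38,0,0],[10,38,0,0],[10,38,0,0],[5,25,0,0],[0,10,0,0],[0,0,0,0],[0,0,0,0]]

```text
time: 38.85
tool_pos: [555.7, 510.1, 207.4]
tcp_rot: [-0.001, 0.03, 1.0, -0.002]
contact_force: [0.0, -0.1, -1.0]
opening: 93.0
```

```bash
python3 - <<'E'
from wf import *
im,p,y=avg(1)
im=im[:,:,::-1].copy();cv2.imwrite("pics/s21f.png",im)
W=(255,125,80,75);o=draw(im,W,8,"scene",p+[0,0,900],y,0,28)
cv2.imwrite("pics/s21.png",o)
t=manip.get_image("top")[:,:,::-1].copy();cv2.imwrite("pics/t21f.png",t)
E
```

```text
t 38.9 avg pos [556.74 508.75 208.11] sd [0. 0. 0.] yaw -3.6 F [ 0.2  -0.56  0.58]
```

View pics/s21.png

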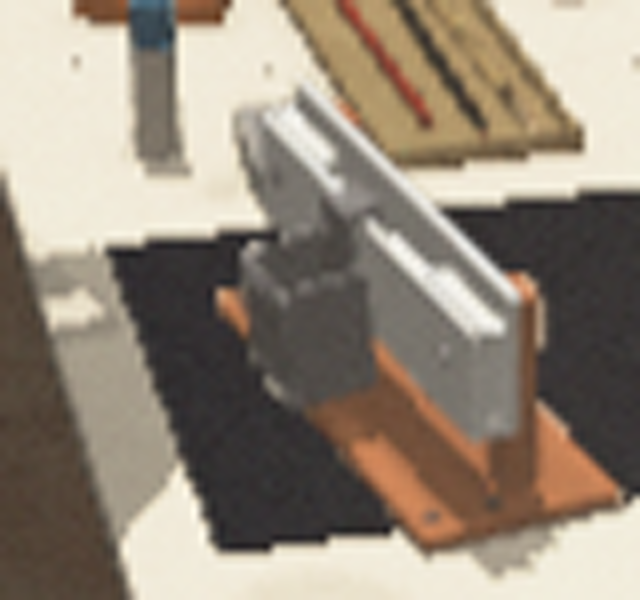

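View pics/t21f.png

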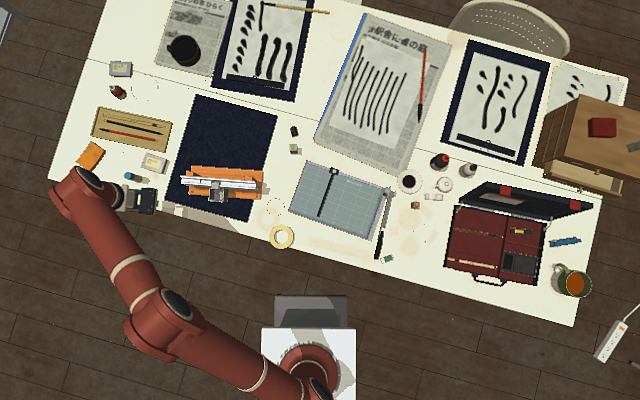

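```bash
python3 - <<'E'
from wf import *
a=cv2.imread("pics/s21f.png");b=manip.get_image("scene")[:,:,::-1].copy()
W=(275,140,45,45);print("diff",np.abs(a.astype(int)-b)[140:185,275:320].mean())
o=[draw(b,W,8,"scene",np.array([597,303.9,1000]),-3.6,0,0)]
for th in(-3,0,3): o.append(draw(b,W,8,"scene",np.array([597,303.9,28+28]),-3.6,th,28))
cv2.imwrite("pics/s22.png",np.vstack([np.hstack(o[:2]),np.hstack(o[2:])]))
E
```

```text
diff 1.9476543209876542
```

View pics/s22.png

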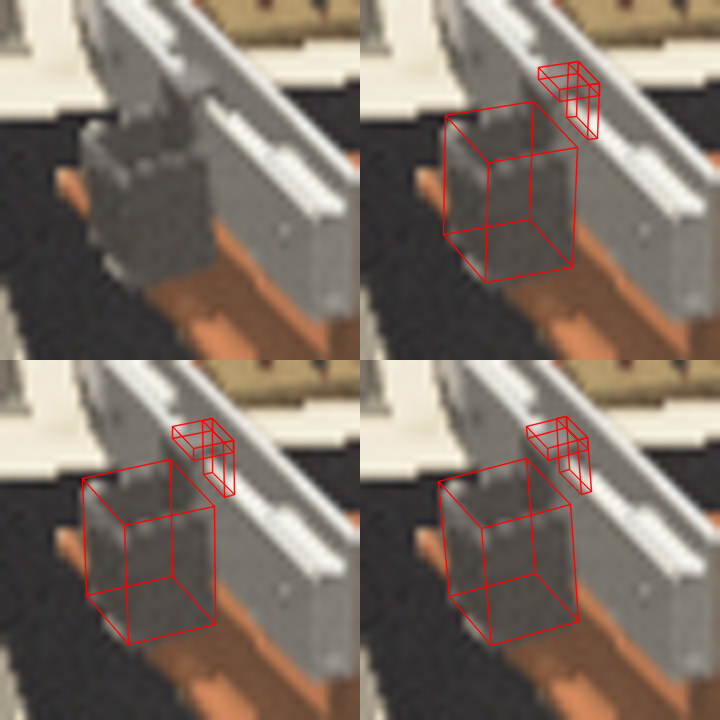

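```bash
python3 -c "
from cell import manip
print(manip.read_state()['time']); print(manip.job_done())"
```

```text
39.0
the job is handed in; nothing more can be done
None
```

The brush cup is hanging on the rail, with its tongue in the seat and its hook resting on the lip. I handed the job in at 39.0 s of the 58 s allowed.

**What I did**
- **Setting down:** After hooking over the lip, I set the tongue on the slot floor. It took about 6 N net at first and peaked near 10 N before I eased it off.
- **Sliding:** I slid it right under 3–5 N. Floor contact was lost about 30 mm along.
- **Lowering:** The cup then dropped 12 mm further, as expected. It met the lip at about 8–9 N net, and I eased off to near zero.
- **Letting go:** I released only once it rested on the lip, then moved the arm clear.

**What went wrong on the way**
- **First approach failed:** I lowered the cup straight down over the rail and its underside hit the rail. The reading afterwards was about 8 N, and the peak may have been higher. The cup tipped about 20° and slid in the grip.
- **Putting it right:** I righted it by pressing it on the table at about 8–9 N net, without letting go. I later took out the last few degrees with a push of about 4 N against the rail face under a light grip.

**Last checks**
- **Cup:** The scene picture shows it upright to within about 2°, and its height fits an underside 25 mm above the table to within a few millimetres. Two pictures shortly before hand-in showed no visible motion.
- **Bystanders:** In the final top picture they look where they started; I judged this by eye and did not measure it.
- **Arm:** Nothing was touching the gripper.

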